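# Refit the burr carrier on the grinder's studs

## Robot

A 6-joint arm with a two-finger parallel gripper is mounted at the origin on the work surface. World frame = base frame: x ahead of the robot, y to its left, z up, the work surface at z = 0. Lengths are in m, angles in rad, forces in N, time in s.
With the tool pointing down it reaches from about 0.35 to 0.925 m from the base axis. Payload 6.4 kg.
Tool frame: the origin (TCP) lies midway between the tips of the shut fingers; the grasp point (between the pads) lies 19 mm behind it (arm.pinch_z is the distance from the TCP to the grasp point, in m); z points along the fingers, y is the direction in which the jaws open and shut (so a half turn about z gives the same grasp; the last joint's range is limited). The gripper opens to 85 mm and grips with 20 to 120 N. Pads are 22 mm wide; open, the fingers measure 114 mm over their backs; the gripper's body (76 mm by 85 mm) begins 54 mm behind the grasp point. The pads swing forward as they close: fully open they stand 13 mm farther back than shut.
Start: joints at [1.001, 0.245, 1.558, -0, 1.339, -0.174], TCP at [0.251, 0.6, 0.231] pointing down, gripper open.
Joint ranges: [-3.13, 3.13], [-1.02, 2.26], [0.13, 2.54], [-0.95, 4.09], [0.21, 2.88], [-2.74, 2.74]. Speed limits (rad/s): [2.57, 2.57, 3.14, 3.14, 3.14, 3.14].

## Interface

Orientations are given as a 3x3 rotation matrix whose columns are the frame's x, y, z axes.
In Python, from workcell import arm, snapshot, camera_info, workorder, spotter gives the robot as it stands.
- The arm moves only by the shell command python3 -m jog 'ROWS' [FORCE]. ROWS is JSON, one flat list of numbers, 7 for each row, row after row: the turn, a rotation vector about the tool's x, y, z in degrees, then the shift along the tool's x, y, z in mm, then the finger opening in mm, from 0 to 85.4. A call has 1 to 10 rows; each row shifts and turns the commanded pose from where the row before left it, along the tool's axes as they then stand; what a row does not reach is not made up. A row lasts 1/10 s, in which the tool goes at most 50 mm and 8.59 degrees, less where a joint would pass 70% of its speed; a pose out of reach is approached as far as the arm can. A call is refused whole if a number of a shift passes 50 or a number of a turn 8.59, either way. A call with a gripper value outside its range is refused whole. The fingers move at their own pace and stop on an object; FORCE is the grip in N (left out, the last holds). Time passes only in rows, so rows that do not move let the fingers close. It gives the time, the measured TCP pose, the force and the opening at its end, in the units of the state.
- arm.read_state(): the state, without advancing time (a new reading comes with each control period).
- snapshot(name): name is "scene" or "top" or "wrist"; returns (picture, depth): 420x560x3 uint8, blue, green, red; 420x560 float32, m along the optical axis (not along the pixel's ray), 0 where there is no reading.
- camera_info(name): a dict with "fx", "fy", "cx", "cy" (pixels), "position" and "rotation" of the camera in the world; the wrist camera has in their place "T_tool_cam" (4x4, takes a point from camera to tool coordinates, whose origin is the TCP and whose axes are the flange's). Camera axes: x right, y down, z forward; pixel columns grow to the right and rows downward; lengths in m; the calibration is good to about 2 mm. A picture is of the moment at which its call begins: read the wrist's pose just before it. camera_info takes no time and is no camera call.
- workorder.job_done(): hands the job in, once; it reports no verdict.
Trained networks look in the newest picture that a camera, given by its name, has taken for a name from the list of things; names that differ only in an ending like _2 or _b are one class to them, and where a whole thing is asked for, a point or a joint stands for the part that bears it (a point fixed in the world has none). Each returns a list of dicts, best first, with "confidence" (0 to 1); they miss things now and then, are a little off and sometimes report something else, mostly with a low value. They report only what shows in the picture. A call takes as long as a camera call. They do not tell look-alikes from the thing itself.
- spotter.find_in(thing, camera): "extent" ([centre column, centre row, width, height] in pixels, round what is visible of it).
- spotter.outline_of(thing, camera): "region" (420x560 bool, what is visible of it) and "extent" ([centre column, centre row, width, height] in pixels, round what is visible of it).
- spotter.landmark_of(thing, camera): "at" ([row, column] in pixels: a listed point, or the origin of a listed thing).
The state is a dict: "clock": time; "q": joint angles; "dq": joint speeds; "effort": joint torques, N m; "position": TCP position; "tcp_rot": TCP orientation; "force": force on the tool from outside, world axes, zero at the start; "ft_torque": the same for the moment, N m; "opening": finger opening in m.
Only numpy, scipy, OpenCV 4.12 (cv2) and the standard library are available. Lean on these libraries where they do the work, as an engineer would, in place of code of your own. Each camera call takes 0.05 s, during which the arm holds its last target.

## Task

The coffee grinder has been cleaned and its burr chamber is still open: pick up the burr carrier from the mat by its collar, turn it so that its three holes line up with the three studs on the chamber's sloping face, and slide it down the studs until its flange lies flush on the face all round. Then let go of it and leave it there (the nuts go on later), without disturbing the other things on the counter.

Things in the scene. Friction and masses are not known exactly. Their poses are not given: they have to be found in the camera images.
- carrier: brass-coloured burr carrier, about 0.5 kg, lying collar-up on the black mat: round flange 100 mm across, 10 mm thick, with three equal ears (to 58 mm from the axis), and a steel burr 64 mm across that stands 8 mm below the flange. Origin: on the axis, at the flange's underside, 12 mm above the counter at the start. z: the axis, out through the collar (up at the start); x: towards hole 0
- collar_top (a point): centre of the top of the carrier's collar, 50 mm along z from the carrier's origin. The collar is a round tube, 44 mm outside diameter, that stands 40 mm above the flange: grip it here, across any diameter
- hole0 (a point): centre of hole 0 at the flange's underside. The carrier has three alike holes through its ears, 11 mm in diameter, 46 mm from the axis, at 0, 120 and 240 degrees about the carrier's z. Any hole may go on any stud
- chamber: open burr chamber on top of the dark grinder, which is fixed: an aluminium face of the carrier's outline, tilted 32 degrees from level, looking up and to the grinder's front. A 72 mm opening takes the burr. Origin: centre of the face, 235 mm above the counter. z: square out of the face; x: up the slope. Carrier home: origins meet, z axes agree. Only the studs stand above the face
- stud0 (a point): foot, on the face, of stud 0 (the highest), which lies along the chamber's x. Three alike steel studs stand square on the face, parallel to the chamber's z: 8 mm in diameter, 26 mm long (the last 6 mm tapered), 46 mm from the centre, at 0, 120 and 240 degrees about the chamber's z
- stud1 (a point): foot of stud 1, on the chamber's face, at 120 degrees
- stud2 (a point): foot of stud 2, on the chamber's face, at 240 degrees
- portafilter: bystander: portafilter with black handle lying on the counter, basket 70 mm across and 42 mm high, 230 mm long; origin under the basket, handle along +x
- tamper: bystander: steel tamper, 58 mm across, 88 mm high; origin centre of its underside, z up
- cup: bystander: white cup on its saucer, 120 mm across, 62 mm high; origin centre of the underside, z up
- milk_jug: bystander: steel milk jug, 80 mm across, 105 mm high, handle along +y; origin centre of its underside, z up
- nut_dish: bystander: small steel dish with the three brass nuts, on the mat's far left corner, 66 mm across, 20 mm high; origin centre of its underside, z up
- brush: bystander: wooden grinder brush lying on the mat's near edge, 165 mm long, 26 mm wide, 16 mm high; origin centre of its underside, length along x
Things that resemble listed ones, but are neither listed nor needed, are in the scene too. Several things have the shape of the carrier; the one meant has the colours described above.

How it is judged:
By the outcome, as a careful person would: the job done as asked, in the order asked, and still so for the second after the job is handed in, with the robot touching nothing.
It also fails if it takes over 40 s, if anything falls off the work surface, if the arm or the gripper's body presses on something with over 40 N, if the wrist force passes 120 N, or if a joint passes its speed limit or range.

## Working session

There is one attempt and no reset: what is moved stays moved. The work goes in short steps, Python scripts to look and compute and a shell command to move; the robot and the scene stay as the last step left them, time stands still between calls to the robot, and variables do not carry over. Pictures are saved under pics/ and viewed, and the job is handed in when it is done.

```bash
ls; mkdir -p pics
python3 - <<'E'
from workcell import arm, snapshot, camera_info, workorder, spotter
import cv2, numpy as np
print({k:np.round(v,3).tolist() for k,v in arm.read_state().items()})
for n in ("scene","top","wrist"):
    im,d=snapshot(n); cv2.imwrite(f"pics/{n}0.png",im); np.savez(f"pics/{n}0.npz",im=im,d=d)
    print(n,{k:np.round(v,4).tolist() for k,v in camera_info(n).items()})
print(arm.pinch_z)
E
```

```text
pics
{'clock': 0.0, 'q': [1.001, 0.246, 1.559, -0.0, 1.339, -0.174], 'dq': [0.001, 0.001, -0.0, 0.002, 0.0, -0.002], 'effort': [-0.0, -42.95, -32.614, -0.0, 0.005, -0.0], 'position': [0.25, 0.599, 0.23], 'tcp_rot': [[-0.923, 0.386, -0.001], [0.386, 0.923, -0.002], [0.0, -0.002, -1.0]], 'force': [-0.833, -0.535, -0.365], 'ft_torque': [0.005, -0.036, 0.011], 'opening': 0.085}
scene {'fx': 429.2988, 'fy': 429.2988, 'cx': 280.4008, 'cy': 213.4303, 'position': [1.3459, 0.3522, 0.8534], 'rotation': [[-0.4236, 0.5418, -0.726], [0.9055, 0.231, -0.3559], [-0.0251, -0.8081, -0.5884]]}
top {'fx': 408.4384, 'fy': 408.4384, 'cx': 285.0434, 'cy': 208.2898, 'position': [0.3798, -0.0782, 1.4672], 'rotation': [[-0.0087, -0.9953, 0.0961], [-0.9999, 0.0095, 0.0086], [-0.0095, -0.096, -0.9953]]}
wrist {'fx': 292.1775, 'fy': 292.1775, 'cx': 279.8755, 'cy': 206.0151, 'T_tool_cam': [[0.0003, -0.9566, -0.2914, 0.0749], [1.0, 0.0003, -0.0, -0.0004], [0.0001, -0.2914, 0.9566, -0.1412], [0.0, 0.0, 0.0, 1.0]]}
0.0187
```

View pics/scene0.png

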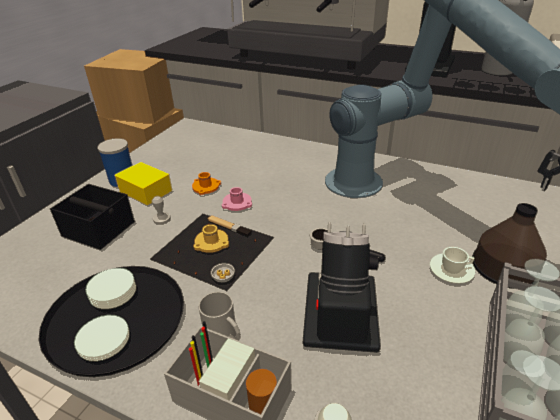

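View pics/top0.png

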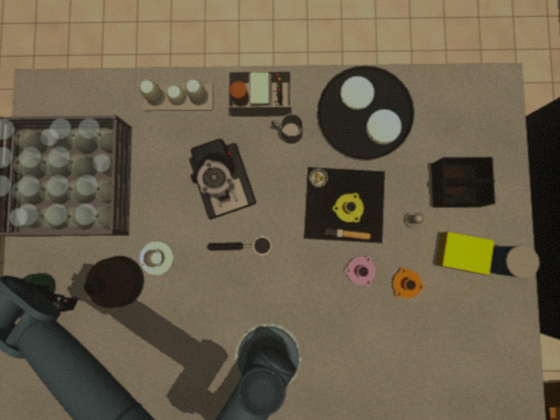

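View pics/wrist0.png

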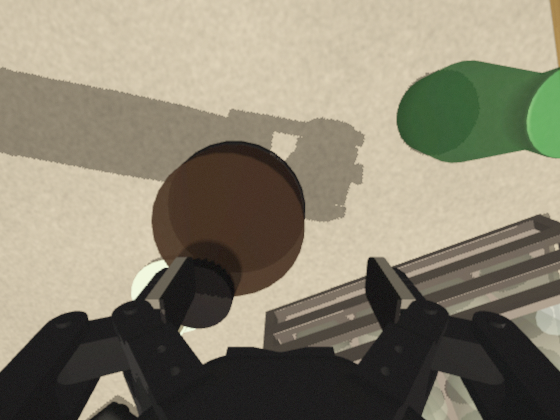

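The scene has three carrier-shaped things, seen in the top picture: yellow/brass at (349,207) on the black mat, pink at (360,271) and orange at (408,284) on the bare counter. The one on the mat fits. I'll confirm that in an enlarged crop and measure.

```bash
cat > h.py <<'E'
import numpy as np, cv2
from workcell import arm, snapshot, camera_info, workorder, spotter
def pts(name,d,st=None):
    c=camera_info(name); h,w=d.shape
    u,v=np.meshgrid(np.arange(w),np.arange(h))
    P=np.stack([(u-c['cx'])/c['fx']*d,(v-c['cy'])/c['fy']*d,d],-1)
    if 'position' in c: R=np.array(c['rotation']);t=np.array(c['position'])
    else:
        T=np.array(c['T_tool_cam']);Rt=np.array(st['tcp_rot']);R=Rt@T[:3,:3];t=Rt@T[:3,3]+np.array(st['position'])
    return P@R.T+t,R,t
def px(name,X,st=None):
    c=camera_info(name)
    _,R,t=pts(name,np.ones((2,2)),st)
    p=(np.asarray(X)-t)@R
    return np.stack([p[...,0]/p[...,2]*c['fx']+c['cx'],p[...,1]/p[...,2]*c['fy']+c['cy']],-1)
E
python3 - <<'E'
from h import *
print([a for a in dir(arm) if a[0]!='_'])
t=np.load('pics/top0.npz');s=np.load('pics/scene0.npz')
a=cv2.resize(t['im'][150:320,290:450],None,fx=2.4,fy=2.4,interpolation=cv2.INTER_CUBIC)
b=cv2.resize(t['im'][130:230,170:270],(408,408),interpolation=cv2.INTER_CUBIC)
cv2.imwrite('pics/crop1.png',np.hstack([a,b]))
b=cv2.resize(s['im'][205:360,270:410],None,fx=3,fy=3,interpolation=cv2.INTER_CUBIC)
a=cv2.resize(s['im'][160:300,150:280],None,fx=3,fy=3,interpolation=cv2.INTER_CUBIC)[:465]
a=np.vstack([a,np.zeros((465-a.shape[0],a.shape[1],3),np.uint8)])
cv2.imwrite('pics/crop2.png',np.hstack([a,b[:465]]))
P,_,_=pts('top',t['d'])
for n,(u,v) in dict(brassTop=(349,207),pink=(360,271),orange=(408,284),mat=(320,225),counter=(270,300),chamber=(213,178),pf=(262,245),cup=(155,258),tamper=(413,219),bottle=(115,282),jug=(290,128)).items(): print(n,P[v,u].round(3))
E
```

```text
['IKError', 'pinch_z', 'read_state']
brassTop [ 0.522 -0.293  0.023]
pink [ 0.296 -0.326  0.02 ]
orange [ 0.25  -0.492  0.021]
mat [ 0.46  -0.191  0.001]
counter [ 0.196 -0.01  -0.002]
chamber [0.595 0.153 0.23 ]
pf [0.39  0.015 0.04 ]
cup [0.347 0.399 0.007]
tamper [ 0.473 -0.501  0.076]
bottle [0.275 0.483 0.14 ]
jug [ 0.818 -0.086 -0.002]
```

View pics/crop1.png

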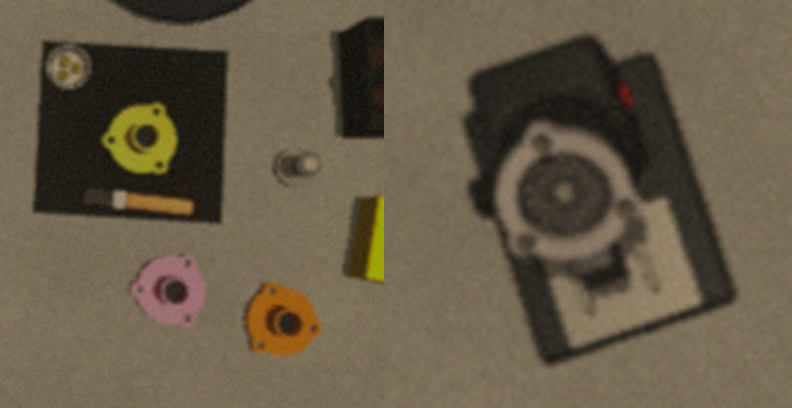

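View pics/crop2.png

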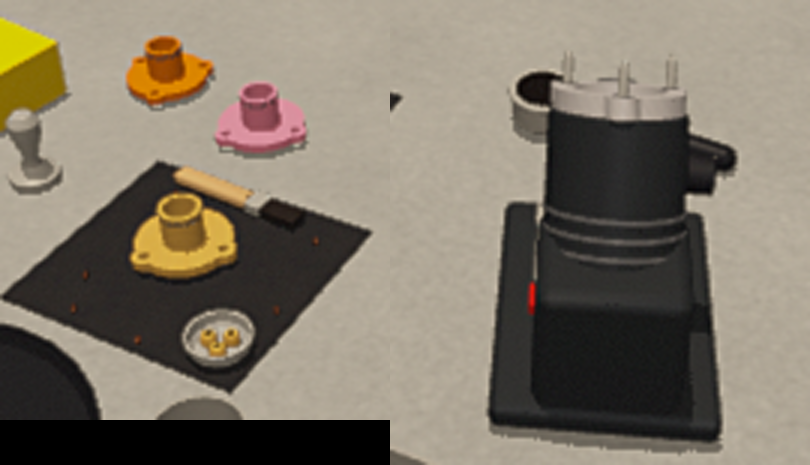

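The crop confirms that the brass-coloured part is the one on the mat, with its collar at about (349,207) in the top picture. The chamber faces the robot. Next I'll measure both.

Run:
```python
from h import *
for cam in('top','scene'):
    im,d=snapshot(cam);P,_,_=pts(cam,d)
    # brass seg near mat
    hsv=cv2.cvtColor(im,cv2.COLOR_BGR2HSV)
    near=(np.hypot(P[...,0]-.53,P[...,1]+.285)<.075)&(d>0)
    m=near&(hsv[...,1]>90)&(hsv[...,2]>80)
    Q=P[m]; fl=Q[(Q[:,2]>.014)&(Q[:,2]<.03)]; ct=Q[(Q[:,2]>.054)]
    print(cam,m.sum(),'flange',fl.mean(0).round(4),'z med',np.median(fl[:,2]).round(4),'collar',len(ct),ct.mean(0).round(4) if len(ct) else '')
    if len(ct):
        print(' collar circ',cv2.minEnclosingCircle((ct[:,:2]*1000).astype(np.float32)))
    print(' minEnc flange',cv2.minEnclosingCircle((fl[:,:2]*1000).astype(np.float32)))
    for th in('carrier','collar_top','hole0','chamber','stud0','stud1','stud2'):
        for r in spotter.landmark_of(th,cam)[:4]:
            v,u=r['at']; print(cam,th,np.round(r['at'],1),round(r['confidence'],2),P[int(round(v)),int(round(u))].round(3))
    if cam=='top':
        f=(np.hypot(P[...,0]-.6,P[...,1]-.15)<.075)&(P[...,2]>.17)
        Q=P[f]
        rng=np.random.default_rng(0);best=None
        for _ in range(800):
            a,b,c=Q[rng.integers(len(Q),size=3)];n=np.cross(b-a,c-a)
            if np.linalg.norm(n)<1e-9: continue
            n/=np.linalg.norm(n); n*=np.sign(n[2]); i=abs((Q-a)@n)<.003
            if best is None or i.sum()>best[0]: best=(i.sum(),i)
        I=Q[best[1]];c=I.mean(0);n=np.linalg.svd(I-c)[2][2];n*=np.sign(n[2])
        print('plane',len(Q),len(I),c.round(4),n.round(3),np.degrees(np.arccos(n[2])))
        print('enc',cv2.minEnclosingCircle((I[:,:2]*1000).astype(np.float32)))
```

```text
top 619 flange [ 0.5187 -0.2925  0.0217] z med 0.0217 collar 55 [ 0.5192 -0.2927  0.0613]
 collar circ ((519.5098876953125, -294.3730163574219), 22.107492446899414)
 minEnc flange ((520.1605834960938, -292.7711181640625), 57.398834228515625)
top carrier [280.9 405.9] 0.97 [ 0.263 -0.475  0.056]
top carrier [211.2 350.4] 0.96 [ 0.507 -0.296  0.023]
top carrier [269.5 359.8] 0.96 [ 0.3   -0.326  0.024]
top collar_top [286.2 410.5] 0.95 [ 0.243 -0.499  0.02 ]
top collar_top [207.1 351.7] 0.76 [ 0.522 -0.304  0.021]
top collar_top [273.3 363.5] 0.72 [ 0.289 -0.341  0.015]
top hole0 [268.4 397.4] 0.7 [ 0.305 -0.462 -0.002]
top hole0 [259.  368.5] 0.67 [ 0.337 -0.359  0.   ]
top hole0 [218.3 353.5] 0.6 [ 0.482 -0.309  0.023]
top chamber [180.7 213.2] 0.77 [0.588 0.156 0.215]
top stud0 [168.2 212.2] 0.93 [0.624 0.154 0.242]
top stud0 [180.9 230.7] 0.93 [0.586 0.098 0.224]
top stud0 [190.2 205.8] 0.89 [0.558 0.174 0.229]
top stud1 [168.2 212.2] 0.93 [0.624 0.154 0.242]
top stud1 [180.9 230.7] 0.93 [0.586 0.098 0.224]
top stud1 [190.2 205.8] 0.89 [0.558 0.174 0.229]
top stud2 [168.2 212.2] 0.
[... 830 characters left out ...]
.288 -0.343  0.046]
scene hole0 [207.5 226.2] 0.93 [ 0.35  -0.342  0.01 ]
scene hole0 [230. 211.] 0.88 [ 0.507 -0.298  0.042]
scene hole0 [193.  198.4] 0.69 [ 0.293 -0.497 -0.003]
scene chamber [232.9 348.7] 0.69 [0.628 0.165 0.266]
scene stud0 [229.1 332.9] 0.97 [ 0.301  0.026 -0.002]
scene stud0 [236.7 362. ] 0.81 [0.616 0.192 0.255]
scene stud0 [233.9 346.3] 0.78 [0.633 0.16  0.266]
scene stud1 [229.1 332.9] 0.97 [ 0.301  0.026 -0.002]
scene stud1 [236.7 362. ] 0.81 [0.616 0.192 0.255]
scene stud1 [233.9 346.3] 0.78 [0.633 0.16  0.266]
scene stud2 [229.1 332.9] 0.97 [ 0.301  0.026 -0.002]
scene stud2 [236.7 362. ] 0.81 [0.616 0.192 0.255]
scene stud2 [233.9 346.3] 0.78 [0.633 0.16  0.266]
```

```bash
cat >> h.py <<'E'
from scipy.spatial.transform import Rotation as Ro
def cham(n,c):
    ez=n/np.linalg.norm(n); ex=np.array([0,0,1.])-ez[2]*ez; ex/=np.linalg.norm(ex)
    return np.stack([ex,np.cross(ez,ex),ez],1)
def toolrot(z,x):
    z=z/np.linalg.norm(z); x=x-(x@z)*z; x/=np.linalg.norm(x)
    return np.stack([x,np.cross(z,x),z],1)
def plan(p,R,st=None,N=None,mm=40,dg=8,grip=85,p0=None,R0=None):
    if p0 is None:
        st=st or arm.read_state(); p0=np.array(st['position']);R0=np.array(st['tcp_rot'])
    rv=Ro.from_matrix(R0.T@R).as_rotvec(degrees=True)
    D=np.linalg.norm(p-p0)*1000
    N=N or int(np.ceil(max(D/mm,np.linalg.norm(rv)/dg,1)))
    print('dist',D.round(1),'rot',rv.round(2),'N',N)
    Rc=R0.copy()
    for i in range(N):
        s=Rc.T@(p-p0)*1000/N
        print(','.join(f'{a:.1f}' for a in [*(rv/N),*s])+f',{grip},')
        Rc=Rc@Ro.from_rotvec(rv/N,degrees=True).as_matrix()
    return p,R
E
python3 - <<'E'
from h import *
n=np.array([-.5,-.189,.845]);C=cham(n,0);c=np.array([.59,.148,.235])
a=np.radians(120);R=toolrot(-C[:,2],np.cos(a)*C[:,0]+np.sin(a)*C[:,1])
st=arm.read_state();p0=np.array(st['position']);R0=np.array(st['tcp_rot'])
p1=np.array([.25,.599,.43]);plan(p1,R0)
p2=np.array([.45,.35,.44]);plan(p2,R0,p0=p1,R0=R0)
plan(c+.12*C[:,2],R,p0=p2,R0=R0)
E
```

```text
dist 198.7 rot [0. 0. 0.] N 5
0.0,0.0,0.0,0.0,-0.2,-39.7,85,
0.0,0.0,0.0,0.0,-0.2,-39.7,85,
0.0,0.0,0.0,0.0,-0.2,-39.7,85,
0.0,0.0,0.0,0.0,-0.2,-39.7,85,
0.0,0.0,0.0,0.0,-0.2,-39.7,85,
dist 319.5 rot [0. 0. 0.] N 8
0.0,0.0,0.0,-35.1,-19.1,-1.3,85,
0.0,0.0,0.0,-35.1,-19.1,-1.3,85,
0.0,0.0,0.0,-35.1,-19.1,-1.3,85,
0.0,0.0,0.0,-35.1,-19.1,-1.3,85,
0.0,0.0,0.0,-35.1,-19.1,-1.3,85,
0.0,0.0,0.0,-35.1,-19.1,-1.3,85,
0.0,0.0,0.0,-35.1,-19.1,-1.3,85,
0.0,0.0,0.0,-35.1,-19.1,-1.3,85,
dist 260.0 rot [-25.44 -20.1   16.17] N 7
-3.6,-2.9,2.3,-22.9,-25.2,14.8,85,
-3.6,-2.9,2.3,-23.2,-25.2,14.4,85,
-3.6,-2.9,2.3,-23.5,-25.2,13.9,85,
-3.6,-2.9,2.3,-23.8,-25.1,13.5,85,
-3.6,-2.9,2.3,-24.2,-25.0,13.1,85,
-3.6,-2.9,2.3,-24.5,-24.8,12.8,85,
-3.6,-2.9,2.3,-24.9,-24.6,12.4,85,
```

```bash
python3 -m jog '[0,0,0,0,0,-40,85, 0,0,0,0,0,-40,85, 0,0,0,0,0,-40,85, 0,0,0,0,0,-40,85, 0,0,0,0,0,-40,85]'
python3 -m jog '[0,0,0,-35,-19,-1,85, 0,0,0,-35,-19,-1,85, 0,0,0,-35,-19,-1,85, 0,0,0,-35,-19,-1,85, 0,0,0,-35,-19,-1,85, 0,0,0,-35,-19,-1,85, 0,0,0,-35,-19,-1,85, 0,0,0,-35,-19,-1,85]'
python3 -m jog '[-3.6,-2.9,2.3,-23,-25,15,85, -3.6,-2.9,2.3,-23,-25,14,85, -3.6,-2.9,2.3,-23.5,-25,14,85, -3.6,-2.9,2.3,-24,-25,13.5,85, -3.6,-2.9,2.3,-24,-25,13,85, -3.6,-2.9,2.3,-24.5,-25,13,85, -3.6,-2.9,2.3,-25,-24.5,12.5,85, 0,0,0,0,0,0,85]'
cat > lookc.py <<'E'
from h import *
import sys
st=arm.read_state();print('q',np.round(st['q'],2),'pos',np.round(st['position'],4),st['clock'])
im,d=snapshot('wrist');nm=sys.argv[1];cv2.imwrite(f'pics/{nm}.png',im);np.savez(f'pics/{nm}.npz',im=im,d=d,pos=st['position'],R=st['tcp_rot'])
E
python3 lookc.py w1
```

```text
clock: 1.45
position: [0.2505, 0.5995, 0.4331]
tcp_rot: [[-0.923, 0.386, 0.0], [0.386, 0.923, 0.0], [-0.0, 0.0, -1.0]]
force: [0.5, -0.1, -0.4]
opening: 0.085
clock: 2.25
position: [0.4511, 0.3501, 0.4395]
tcp_rot: [[-0.923, 0.386, 0.0], [0.386, 0.923, 0.0], [-0.0, 0.0, -1.0]]
force: [0.3, 0.4, -0.8]
opening: 0.0849
clock: 3.05
position: [0.5291, 0.1238, 0.3318]
tcp_rot: [[-0.698, 0.515, 0.497], [0.664, 0.726, 0.181], [-0.268, 0.457, -0.848]]
force: [-0.1, -0.9, -0.8]
opening: 0.0855
q [-0.09 -0.41  2.06  0.27  0.99 -1.06] pos [0.5291 0.1238 0.3318] 3.05
```

View pics/w1.png

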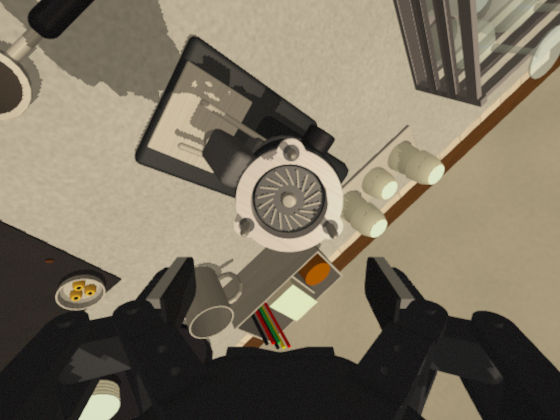

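The wrist picture shows the chamber face square-on with its centre near (290,197). The studs are at about (290,150), (246,228) and (332,228).

```bash
cat > chfit.py <<'E'
from h import *
import sys
nm=sys.argv[1];z=np.load(f'pics/{nm}.npz');st=dict(position=z['pos'],tcp_rot=z['R']);im,d=z['im'],z['d']
P,Rc,tc=pts('wrist',d,st)
c0=np.array([.59,.148,.235])
f=(np.linalg.norm(P-c0,axis=-1)<.07)&(d>0);Q=P[f]
rng=np.random.default_rng(0);best=(0,None)
for _ in range(1500):
    a,b,c=Q[rng.integers(len(Q),size=3)];n=np.cross(b-a,c-a)
    if np.linalg.norm(n)<1e-6: continue
    n/=np.linalg.norm(n);n*=np.sign(n[2]);i=abs((Q-a)@n)<.002
    if n[2]>.7 and i.sum()>best[0]:best=(i.sum(),i)
I=Q[best[1]];c=I.mean(0);n=np.linalg.svd(I-c)[2][2];n*=np.sign(n[2])
C=cham(n,0);uv=(I-c)@C[:,:2]
print('plane',len(I),c.round(4),n.round(4),'tilt',np.degrees(np.arccos(n[2])).round(2),'az',np.degrees(np.arctan2(n[1],n[0])).round(2))
r=np.hypot(*uv.T)
# mask on plane -> outline circle fit of opening
lab=[]
cand=[]
for th in('stud0','stud1','stud2','chamber'):
    for r_ in spotter.landmark_of(th,'wrist')[:3]:
        v,u=r_['at'];ci=camera_info('wrist');ray=Rc@np.array([(u-ci['cx'])/ci['fx'],(v-ci['cy'])/ci['fy'],1]);X=tc+ray*((c-tc)@n)/(ray@n)
        print(th,round(r_['confidence'],2),np.round([u,v],1),X.round(4))
        cand.append((th,X,r_['confidence']))
S=[]
for th,X,cf in cand:
    if th!='chamber' and all(np.linalg.norm(X-s)>.02 for s in S): S.append(X)
S=np.array(S);print(len(S))
if len(S)==3:
    m=S.mean(0);print('stud centroid',m.round(4),'radii',np.linalg.norm(S-m,axis=1).round(4))
    C=cham(n,0);ang=np.degrees(np.arctan2((S-m)@C[:,1],(S-m)@C[:,0]));print('angles',ang.round(1))
# overlay model
x,y,w,h=180,90,230,210
vis=cv2.resize(im[y:y+h,x:x+w],None,fx=3,fy=3,interpolation=cv2.INTER_CUBIC)
m=S.mean(0) if len(S)==3 else c
def dot(X,col):
    q=px('wrist',X,st);q=((q-[x,y]+.5)*3).astype(int)
    for k in np.atleast_2d(q):cv2.circle(vis,tuple(int(i) for i in k),1,col,-1)
t=np.linspace(0,2*np.pi,120)
dot(m+.05*(np.cos(t)[:,None]*C[:,0]+np.sin(t)[:,None]*C[:,1]),(0,255,0))
dot(m+.036*(np.cos(t)[:,None]*C[:,0]+np.sin(t)[:,None]*C[:,1]),(255,255,0))
for k in range(3):
    a=2*np.pi*k/3;f=m+.046*(np.cos(a)*C[:,0]+np.sin(a)*C[:,1])
    for s in(0,.01,.02,.026):dot(f+s*n,(0,0,255))
cv2.imwrite(f'pics/{nm}_fit.png',vis)
E
python3 chfit.py w1
```

```text
plane 4988 [0.5862 0.1499 0.2294] [-0.503  -0.1701  0.8474] tilt 32.07 az -161.32
stud0 0.94 [291.4 154.7] [0.5637 0.1808 0.2222]
stud0 0.84 [242.9 223.1] [0.5848 0.1049 0.2196]
stud0 0.75 [326.  229.6] [0.6306 0.1581 0.2574]
stud1 0.94 [291.4 154.7] [0.5637 0.1808 0.2222]
stud1 0.84 [242.9 223.1] [0.5848 0.1049 0.2196]
stud1 0.75 [326.  229.6] [0.6306 0.1581 0.2574]
stud2 0.94 [291.4 154.7] [0.5637 0.1808 0.2222]
stud2 0.84 [242.9 223.1] [0.5848 0.1049 0.2196]
stud2 0.75 [326.  229.6] [0.6306 0.1581 0.2574]
chamber 0.72 [288.1 203.8] [0.5938 0.1487 0.2337]
3
stud centroid [0.593  0.1479 0.2331] radii [0.0454 0.0459 0.0459]
angles [ 116.7 -123.7   -3. ]
```

View pics/w1_fit.png

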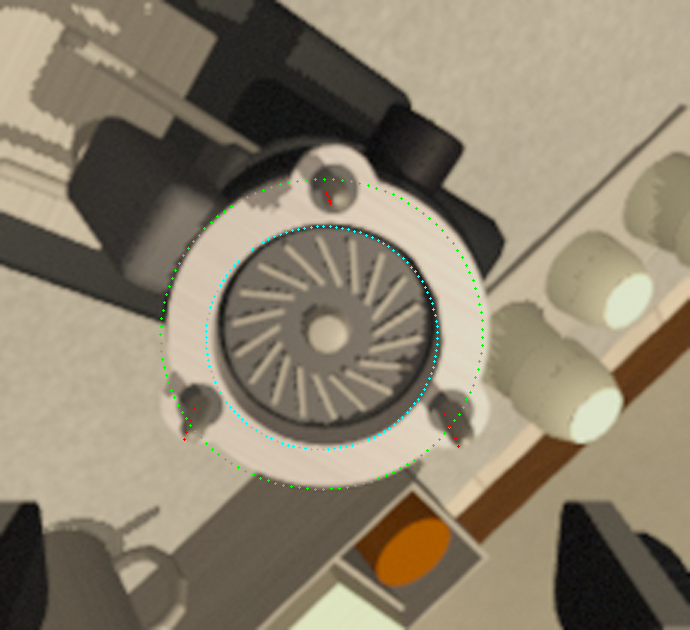

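```bash
cat > chfit2.py <<'E'
from h import *
from scipy.optimize import minimize
import sys
nm=sys.argv[1];z=np.load(f'pics/{nm}.npz');st=dict(position=z['pos'],tcp_rot=z['R']);im,d=z['im'],z['d']
P,Rc,tc=pts('wrist',d,st);ci=camera_info('wrist')
n0=np.array([-.503,-.170,.8474])
f=(np.linalg.norm(P-[.59,.148,.235],axis=-1)<.065)&(d>0)
c=np.array([.5862,.1499,.2294])
for _ in range(3):
    g=f&(abs((P-c)@n0)<.0025); c=P[g].mean(0); 
    n0=np.linalg.svd(P[g]-c)[2][2];n0*=np.sign(n0[2])
print('plane',c.round(4),n0.round(4),'tilt',np.degrees(np.arccos(n0[2])).round(2),'az',np.degrees(np.arctan2(n0[1],n0[0])).round(2))
gray=cv2.cvtColor(im,cv2.COLOR_BGR2GRAY)
# back-project dense grid rays onto plane
x,y,w,h=180,90,230,210;k=3
u,v=np.meshgrid((np.arange(w*k)+.5)/k-.5+x,(np.arange(h*k)+.5)/k-.5+y)
ray=np.stack([(u-ci['cx'])/ci['fx'],(v-ci['cy'])/ci['fy'],np.ones_like(u)],-1)@Rc.T
X=tc+ray*(((c-tc)@n0)/(ray@n0))[...,None]
C=cham(n0,0);uv=(X-c)@C[:,:2]*1000
G=cv2.resize(gray[y:y+h,x:x+w],(w*k,h*k),interpolation=cv2.INTER_CUBIC).astype(float)
on=cv2.resize((g[y:y+h,x:x+w]).astype(np.float32),(w*k,h*k))
obs=(G>150)&(cv2.dilate((on>.3).astype(np.uint8),np.ones((7,7)))>0)
def model(p):
    q=uv-p[:2];r=np.hypot(q[...,0],q[...,1]);a=np.arctan2(q[...,1],q[...,0])-p[2]
    m=(r<50)
    for j in range(3):
        t=2*np.pi*j/3;m|=np.hypot(r*np.cos(a)-46*np.cos(t),r*np.sin(a)-46*np.sin(t))<12
    m&=r>36
    return m,r,a
def cost(p):
    m,r,a=model(p);ig=np.zeros_like(m)
    for j in range(3):
        t=2*np.pi*j/3;ig|=np.hypot(r*np.cos(a)-46*np.cos(t),r*np.sin(a)-46*np.sin(t))<8
    return -((m&obs&~ig).sum()/(((m|obs)&~ig).sum()))
best=None
for a0 in np.radians([-8,-3,0,4]):
    s=minimize(cost,[4,0,a0],method='Nelder-Mead',options=dict(initial_simplex=[[4,0,a0],[8,0,a0],[4,5,a0],[4,0,a0+.06]],xatol=1e-3,fatol=1e-5))
    if best is None or s.fun<best.fun:best=s
p=best.x;print('IoU',-best.fun,'uv mm',p[:2].round(2),'ang',np.degrees(p[2]).round(2))
cen=c+C[:,:2]@p[:2]/1000;print('center',cen.round(4))
vis=cv2.resize(im[y:y+h,x:x+w],None,fx=k,fy=k,interpolation=cv2.INTER_CUBIC)
m=model(p)[0].astype(np.uint8)
cs,_=cv2.findContours(m,cv2.RETR_CCOMP,cv2.CHAIN_APPROX_NONE);cv2.drawContours(vis,cs,-1,(0,255,0),1)
for j in range(3):
    t=2*np.pi*j/3+p[2];F=cen+.046*(np.cos(t)*C[:,0]+np.sin(t)*C[:,1])
    for s in(0,.013,.026):
        q=(px('wrist',F+s*n0,st)-[x,y]+.5)*k;cv2.circle(vis,tuple(int(i) for i in q),2,(0,0,255),-1)
cv2.imwrite(f'pics/{nm}_fit2.png',np.hstack([vis]))
E
python3 chfit2.py w1
```

```text
plane [0.5862 0.1498 0.2295] [-0.5021 -0.1699  0.848 ] tilt 32.01 az -161.31
IoU 0.8706900929264205 uv mm [ 7.97 -1.88] ang 0.69
center [0.5932 0.1502 0.2337]
```

View pics/w1_fit2.png

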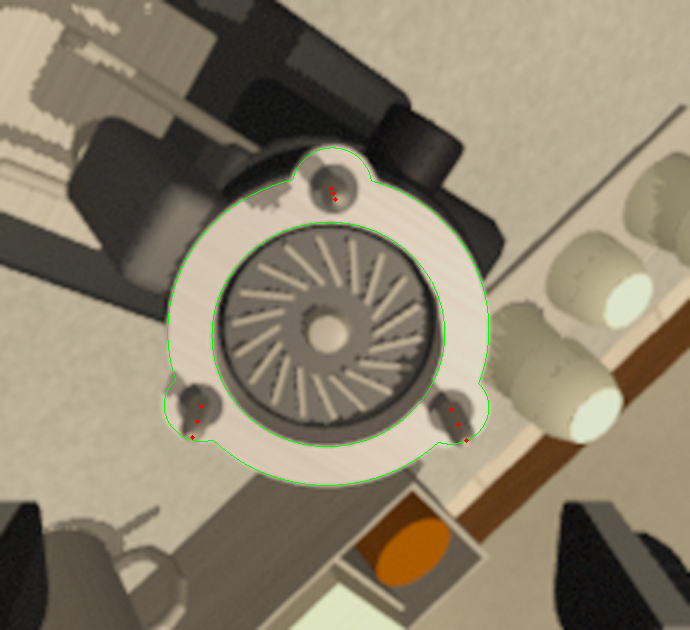

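The outline fit is good: tilt 32.0°, angle within 0.7°, centre at (0.593,0.150,0.234). Next I'll look straight down on the carrier.

Run:
```python
from h import *
a=np.radians(95);R=toolrot(np.array([0,0,-1.]),np.array([np.cos(a),np.sin(a),0]))
st=arm.read_state();R0=np.array(st['tcp_rot']);p0=np.array(st['position'])
p1=np.array([.525,-.05,.36]);plan(p1,R,N=7)
plan(np.array([.52,-.292,.16]),R,p0=p1,R0=R,N=8)
```

```text
dist 179.6 rot [32.91  4.46 44.65] N 7
4.7,0.6,6.4,-17.0,-17.6,-7.8,85,
4.7,0.6,6.4,-18.8,-16.2,-6.6,85,
4.7,0.6,6.4,-20.4,-14.5,-5.6,85,
4.7,0.6,6.4,-21.9,-12.5,-4.7,85,
4.7,0.6,6.4,-23.1,-10.4,-4.0,85,
4.7,0.6,6.4,-24.1,-8.1,-3.5,85,
4.7,0.6,6.4,-24.8,-5.6,-3.2,85,
dist 314.0 rot [0. 0. 0.] N 8
0.0,0.0,0.0,-30.1,-3.3,25.0,85,
0.0,0.0,0.0,-30.1,-3.3,25.0,85,
0.0,0.0,0.0,-30.1,-3.3,25.0,85,
0.0,0.0,0.0,-30.1,-3.3,25.0,85,
0.0,0.0,0.0,-30.1,-3.3,25.0,85,
0.0,0.0,0.0,-30.1,-3.3,25.0,85,
0.0,0.0,0.0,-30.1,-3.3,25.0,85,
0.0,0.0,0.0,-30.1,-3.3,25.0,85,
```

```bash
python3 -m jog '[4.7,0.6,6.4,-17,-17.5,-8,85, 4.7,0.6,6.4,-19,-16,-6.5,85, 4.7,0.6,6.4,-20.5,-14.5,-5.5,85, 4.7,0.6,6.4,-22,-12.5,-4.5,85, 4.7,0.6,6.4,-23,-10.5,-4,85, 4.7,0.6,6.4,-24,-8,-3.5,85, 4.7,0.6,6.4,-25,-5.5,-3,85]'
python3 -m jog '[0,0,0,-30,-3,25,85, 0,0,0,-30,-3,25,85, 0,0,0,-30,-3,25,85, 0,0,0,-30,-3,25,85, 0,0,0,-30,-3,25,85, 0,0,0,-30,-3,25,85, 0,0,0,-30,-3,25,85, 0,0,0,-30,-3,25,85, 0,0,0,0,0,0,85]'
python3 lookc.py w2
```

```text
clock: 4.0
position: [0.5252, -0.0507, 0.3597]
tcp_rot: [[-0.08, 0.997, -0.001], [0.997, 0.08, -0.003], [-0.003, -0.001, -1.0]]
force: [-0.3, 0.2, 0.5]
opening: 0.0851
clock: 4.9
position: [0.5193, -0.2936, 0.1553]
tcp_rot: [[-0.08, 0.997, -0.004], [0.997, 0.08, 0.0], [0.0, -0.004, -1.0]]
force: [0.2, 0.9, 0.3]
opening: 0.0846
q [-0.7   0.2   1.75 -0.    1.19 -0.78] pos [ 0.5193 -0.2936  0.1553] 4.9
```

View pics/w2.png

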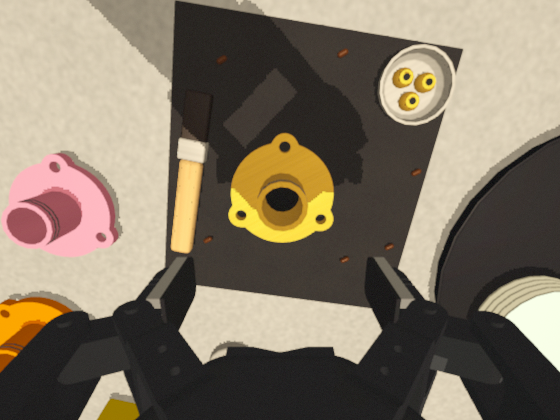

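The brass carrier is at about (282,192). Its holes are at (284,146), (240,215) and (321,219), and the brush lies clear to the left.

```bash
cat > cafit.py <<'E'
from h import *
from scipy.optimize import minimize
z=np.load('pics/w2.npz');st=dict(position=z['pos'],tcp_rot=z['R']);im,d=z['im'],z['d']
P,Rc,tc=pts('wrist',d,st);ci=camera_info('wrist');Rt=st['tcp_rot']
x,y,w,h=200,110,165,150;k=4
f=np.zeros_like(d,bool);f[y:y+h,x:x+w]=1
hsv=cv2.cvtColor(im,cv2.COLOR_BGR2HSV)
m=f&(hsv[...,1]>100)&(hsv[...,2]>90)&(hsv[...,0]>12)&(hsv[...,0]<40)
Q=P[m];fl=Q[abs(Q[:,2]-np.median(Q[:,2]))<.004];c=fl.mean(0);n=np.linalg.svd(fl-c)[2][2];n*=np.sign(n[2])
print('flange',c.round(4),n.round(3))
ct=Q[Q[:,2]>c[2]+.036];print('collar top',len(ct),ct[:,2].mean().round(4),np.array(cv2.minEnclosingCircle((ct[:,:2]*1000).astype(np.float32))[0]).round(1))
zf=c[2]
u,v=np.meshgrid((np.arange(w*k)+.5)/k-.5+x,(np.arange(h*k)+.5)/k-.5+y)
ray=np.stack([(u-ci['cx'])/ci['fx'],(v-ci['cy'])/ci['fy'],np.ones_like(u)],-1)@Rc.T
X=tc+ray*((zf-tc[2])/ray[...,2])[...,None]
uv=(X[...,:2]-np.array([.52,-.292]))*1000
M=cv2.resize(m[y:y+h,x:x+w].astype(np.float32),(w*k,h*k))>.5
M=cv2.morphologyEx(M.astype(np.uint8),cv2.MORPH_CLOSE,cv2.getStructuringElement(cv2.MORPH_ELLIPSE,(75,75)) ) if False else M.astype(np.uint8)
cs,_=cv2.findContours(M,cv2.RETR_EXTERNAL,cv2.CHAIN_APPROX_NONE);cc=max(cs,key=cv2.contourArea);obs=np.zeros_like(M);cv2.drawContours(obs,[cc],-1,1,-1);obs=obs>0
def model(p):
    q=uv-p[:2];m=np.hypot(q[...,0],q[...,1])<50
    for j in range(3):
        t=2*np.pi*j/3+p[2];m|=np.hypot(q[...,0]-46*np.cos(t),q[...,1]-46*np.sin(t))<12
    return m
cost=lambda p:-((model(p)&obs).sum()/(model(p)|obs).sum())
best=None
for a0 in np.radians([85,95,105]):
    s=minimize(cost,[0,0,a0],method='Nelder-Mead',options=dict(initial_simplex=[[0,0,a0],[3,0,a0],[0,3,a0],[0,0,a0+.06]],xatol=1e-3,fatol=1e-5))
    if best is None or s.fun<best.fun:best=s
p=best.x;cen=np.array([.52+p[0]/1000,-.292+p[1]/1000,zf]);print('IoU',-best.fun,'center',cen.round(4),'ang',np.degrees(p[2]).round(2))
print('centre in tool mm',(Rt.T@(cen-st['position'])*1000).round(1))
vis=cv2.resize(im[y:y+h,x:x+w],None,fx=k,fy=k,interpolation=cv2.INTER_CUBIC)
cs,_=cv2.findContours(model(p).astype(np.uint8),cv2.RETR_EXTERNAL,cv2.CHAIN_APPROX_NONE);cv2.drawContours(vis,cs,-1,(0,255,0),1)
t=np.linspace(0,2*np.pi,100)
def dr(X,col):
    for q in (px('wrist',X,st)-[x,y]+.5)*k:cv2.circle(vis,tuple(int(i) for i in q),1,col,-1)
for j in range(3):
    a=2*np.pi*j/3+p[2];dr(cen+[.046*np.cos(a),.046*np.sin(a),0]+.0055*np.stack([np.cos(t),np.sin(t),0*t],1),(0,0,255))
dr(cen+[0,0,.04]+.022*np.stack([np.cos(t),np.sin(t),0*t],1),(255,0,0))
cv2.imwrite('pics/w2_fit.png',vis)
E
python3 cafit.py
```

```text
flange [ 0.5187 -0.2866  0.0207] [0.001 0.001 1.   ]
collar top 896 0.0701 [ 517.1 -266.9]
IoU 0.963508831714659 center [ 0.5196 -0.2911  0.0207] ang 91.84
centre in tool mm [  2.5   1.  134.6]
```

View pics/w2_fit.png

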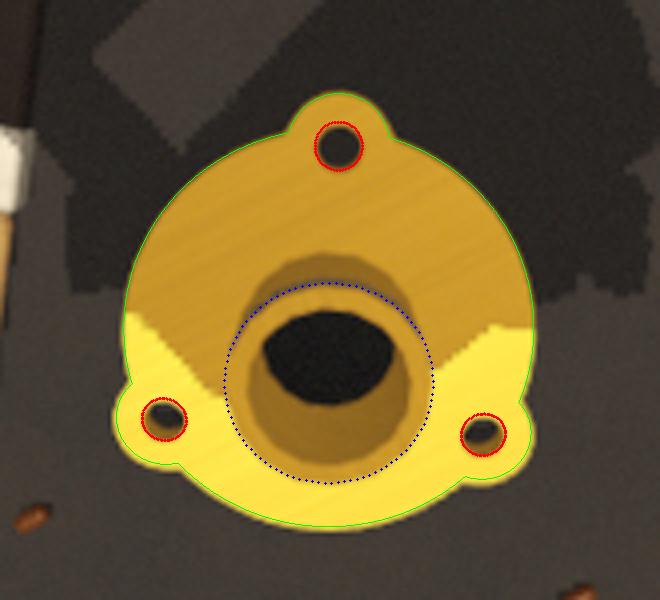

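The fit matches the outline, holes and collar: centre (0.5196,-0.2911), angle 91.8°. Now the descent and grip.

```bash
python3 -m jog '[0,0,2.75,2.5,1,10,85, 0,0,0,0,0,20,85, 0,0,0,0,0,20,85, 0,0,0,0,0,20,85, 0,0,0,0,0,20,85, 0,0,0,0,0,20,85, 0,0,0,0,0,15,85, 0,0,0,0,0,5.5,85, 0,0,0,0,0,0,85]' 60
python3 lookc.py w3
```

```text
clock: 5.85
position: [0.5213, -0.29, 0.0283]
tcp_rot: [[-0.035, 0.999, -0.0], [0.999, 0.035, -0.003], [-0.003, -0.0, -1.0]]
force: [0.1, 0.1, -0.5]
opening: 0.0847
q [-0.7   0.38  1.8  -0.    0.96 -0.73] pos [ 0.5213 -0.29    0.0283] 5.85
```

View pics/w3.png

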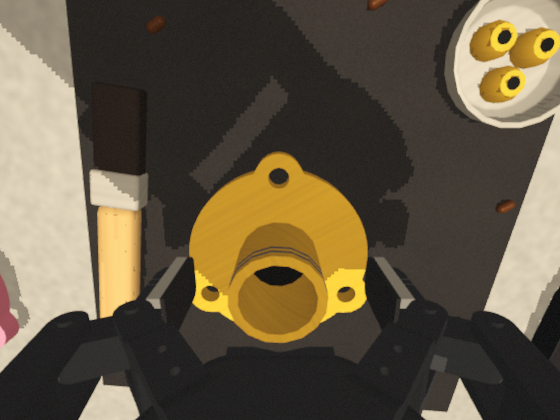

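The collar, at u≈278, is centred between the fingers, so I'll close on it.

```bash
python3 -m jog '[0,0,0,0,-0.5,2,60, 0,0,0,0,0,0,46, 0,0,0,0,0,0,40, 0,0,0,0,0,0,30, 0,0,0,0,0,0,30, 0,0,0,0,0,0,30]' 70
python3 lookc.py w4
```

```text
clock: 6.5
position: [0.5207, -0.2911, 0.0272]
tcp_rot: [[-0.034, 0.999, 0.001], [0.999, 0.034, -0.004], [-0.004, 0.0, -1.0]]
force: [-2.8, 0.9, 5.3]
opening: 0.0425
q [-0.7   0.39  1.8  -0.    0.96 -0.73] pos [ 0.5207 -0.2911  0.0272] 6.5
```

View pics/w4.png

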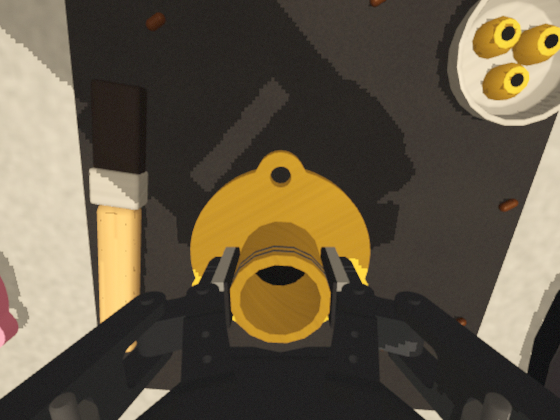

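The collar is gripped with an opening of 42.5 mm. I'll lift and measure how the carrier sits in the tool frame.

```bash
python3 -m jog '[0,0,0,0,0,-5,30, 0,0,0,0,0,-15,30, 0,0,0,0,0,-30,30, 0,0,0,0,0,-40,30, 0,0,0,0,0,-40,30, 0,0,0,0,0,-40,30, 0,0,0,0,0,-40,30, 0,0,0,0,0,-40,30, 0,0,0,0,0,-40,30, 0,0,0,0,0,-10,30]'
python3 lookc.py w5
```

```text
clock: 7.55
position: [0.5217, -0.2906, 0.3325]
tcp_rot: [[-0.034, 0.999, 0.008], [0.999, 0.034, -0.009], [-0.009, 0.007, -1.0]]
force: [0.9, -0.7, -4.8]
opening: 0.0423
q [-0.7   0.05  1.59 -0.    1.49 -0.73] pos [ 0.5217 -0.2906  0.3325] 7.55
```

View pics/w5.png

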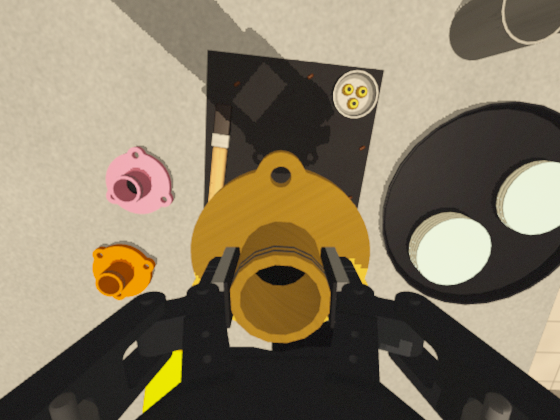

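```bash
cat > hold.py <<'E'
from h import *
from scipy.optimize import minimize
import sys
nm=sys.argv[1];z=np.load(f'pics/{nm}.npz');im,d=z['im'],z['d']
st=dict(position=np.zeros(3),tcp_rot=np.eye(3))
P,Rc,tc=pts('wrist',d,st);ci=camera_info('wrist')
x,y,w,h=180,140,200,110;k=4
f=np.zeros_like(d,bool);f[y:y+h,x:x+w]=1
hsv=cv2.cvtColor(im,cv2.COLOR_BGR2HSV)
m=f&(hsv[...,1]>100)&(hsv[...,2]>70)&(hsv[...,0]>12)&(hsv[...,0]<40)&(d>.05)&(d<.25)
Q=P[m];c=np.median(Q,0);n=np.array([0,0,-1.])
i=abs(Q[:,2]-np.median(Q[:,2]))<.006
for _ in range(4):
    c=Q[i].mean(0);n=np.linalg.svd(Q[i]-c)[2][2];n*=-np.sign(n[2]);i=abs((Q-c)@n)<.0015
print('flange top plane at axis: tool z',(c[2]-(n[0]*(0-c[0])+n[1]*(0-c[1]))/n[2]*1).round(5),'n',n.round(4),i.sum())
u,v=np.meshgrid((np.arange(w*k)+.5)/k-.5+x,(np.arange(h*k)+.5)/k-.5+y)
ray=np.stack([(u-ci['cx'])/ci['fx'],(v-ci['cy'])/ci['fy'],np.ones_like(u)],-1)@Rc.T
X=tc+ray*(((c-tc)@n)/(ray@n))[...,None];uv=X[...,:2]*1000
obs=cv2.resize(m[y:y+h,x:x+w].astype(np.float32),(w*k,h*k),interpolation=cv2.INTER_LINEAR)>.5
def model(p):
    q=uv-p[:2];mm=np.hypot(q[...,0],q[...,1])<50;ho=np.zeros_like(mm)
    for j in range(3):
        t=2*np.pi*j/3+p[2];r=np.hypot(q[...,0]-46*np.cos(t),q[...,1]-46*np.sin(t));mm|=r<12;ho|=r<5.5
    return mm&~ho
ok=(v<235)
cost=lambda p:-((model(p)&obs&ok).sum()/((model(p)|obs)&ok).sum())
s=minimize(cost,[0,0,0],method='Nelder-Mead',options=dict(initial_simplex=[[0,0,0],[3,0,0],[0,3,0],[0,0,.06]],xatol=1e-3,fatol=1e-5))
p=s.x;print('IoU',-s.fun,'axis in tool mm',p[:2].round(2),'ang',np.degrees(p[2]).round(2))
vis=cv2.resize(im[y:y+h,x:x+w],None,fx=k,fy=k,interpolation=cv2.INTER_CUBIC)
cs,_=cv2.findContours(model(p).astype(np.uint8),cv2.RETR_CCOMP,cv2.CHAIN_APPROX_NONE);cv2.drawContours(vis,cs,-1,(0,255,0),1)
cv2.imwrite(f'pics/{nm}_fit.png',vis)
E
python3 hold.py w5
```

```text
flange top plane at axis: tool z 0.00662 n [-2.5e-03  6.0e-04 -1.0e+00] 9801
IoU 0.9657348364707677 axis in tool mm [-0.11 -0.84] ang 0.26
```

View pics/w5_fit.png

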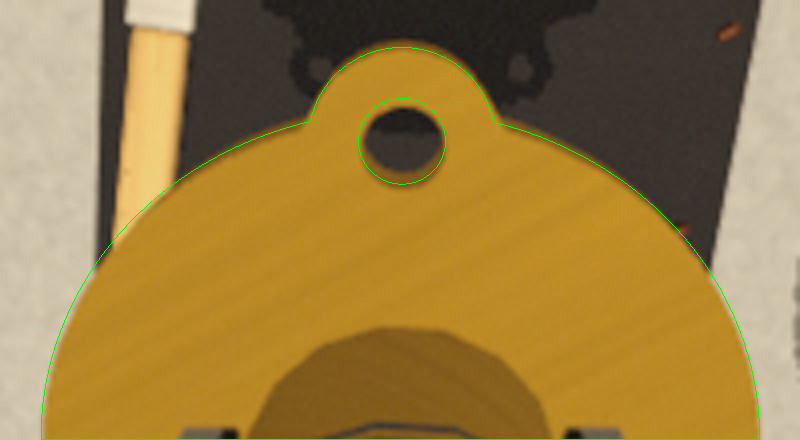

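```bash
cat > goal.py <<'E'
from h import *
n=np.array([-.5021,-.1699,.848]);C=cham(n,0);c=np.array([.5932,.1502,.2337])
a=np.radians(120.75);R=toolrot(-C[:,2],np.cos(a)*C[:,0]+np.sin(a)*C[:,1])
o=np.array([-.1,-.75,16.6])/1000
def tcp(hgt): return c+hgt*C[:,2]-R@o
E
python3 - <<'E'
from goal import *
st=arm.read_state();p0=np.array(st['position']);R0=np.array(st['tcp_rot'])
print(R.round(3),tcp(.1))
p1=p0+[0,.12,.05];plan(p1,R0,N=4,grip=30)
plan(tcp(.1),R,p0=p1,R0=R0,N=9,grip=30)
E
```

```text
[[-0.686  0.526  0.502]
 [ 0.675  0.718  0.17 ]
 [-0.271  0.456 -0.848]] [0.53498352 0.13099633 0.33288766]
dist 130.0 rot [0. 0. 0.] N 4
0.0,0.0,0.0,29.9,1.1,-12.7,30,
0.0,0.0,0.0,29.9,1.1,-12.7,30,
0.0,0.0,0.0,29.9,1.1,-12.7,30,
0.0,0.0,0.0,29.9,1.1,-12.7,30,
dist 305.7 rot [-32.54  -3.45 -46.1 ] N 9
-3.6,-0.4,-5.1,33.5,2.6,5.1,30,
-3.6,-0.4,-5.1,33.2,5.3,5.2,30,
-3.6,-0.4,-5.1,32.6,7.9,5.3,30,
-3.6,-0.4,-5.1,31.8,10.4,5.7,30,
-3.6,-0.4,-5.1,30.8,12.8,6.2,30,
-3.6,-0.4,-5.1,29.6,15.1,6.9,30,
-3.6,-0.4,-5.1,28.2,17.2,7.7,30,
-3.6,-0.4,-5.1,26.6,19.2,8.7,30,
-3.6,-0.4,-5.1,24.9,20.9,9.8,30,
```

```bash
python3 -m jog '[0,0,0,15,0.5,-6,30, 0,0,0,30,1,-13,30, 0,0,0,30,1,-13,30, 0,0,0,30,1,-13,30, 0,0,0,15,0.5,-6,30]'
python3 -m jog '[-3.6,-0.4,-5.1,33.5,2.5,5,30, -3.6,-0.4,-5.1,33,5.5,5,30, -3.6,-0.4,-5.1,32.5,8,5.5,30, -3.6,-0.4,-5.1,32,10.5,5.5,30, -3.6,-0.4,-5.1,31,13,6,30, -3.6,-0.4,-5.1,29.5,15,7,30, -3.6,-0.4,-5.1,28,17,7.5,30, -3.6,-0.4,-5.1,26.5,19,8.5,30, -3.6,-0.4,-5.1,25,21,10,30, 0,0,0,0,0,0,30]'
python3 lookc.py w6; python3 hold.py w6
python3 - <<'E'
from goal import *
plan(tcp(.045),R,N=1,grip=30)
im,d=snapshot('scene');cv2.imwrite('pics/s6.png',cv2.resize(im[150:330,250:450],None,fx=3,fy=3,interpolation=cv2.INTER_CUBIC))
E
```

```text
clock: 8.1
position: [0.5197, -0.1665, 0.3753]
tcp_rot: [[-0.036, 0.999, -0.003], [0.999, 0.036, -0.0], [-0.0, -0.003, -1.0]]
force: [-0.3, -0.7, -6.3]
opening: 0.0428
clock: 9.1
position: [0.5307, 0.1347, 0.3244]
tcp_rot: [[-0.691, 0.533, 0.487], [0.675, 0.717, 0.174], [-0.257, 0.449, -0.856]]
force: [0.1, -0.8, -5.6]
opening: 0.0426
q [-0.05 -0.39  2.05  0.24  0.98 -1.  ] pos [0.5307 0.1347 0.3244] 9.1
flange top plane at axis: tool z 0.0061 n [-4.4e-03  6.0e-04 -1.0e+00] 9843
IoU 0.965802895743933 axis in tool mm [ 0.77 -1.32] ang 0.21
dist 50.6 rot [-0.52 -0.68 -0.3 ] N 1
-0.5,-0.7,-0.3,-6.3,3.9,50.1,30,
```

View pics/w6.png

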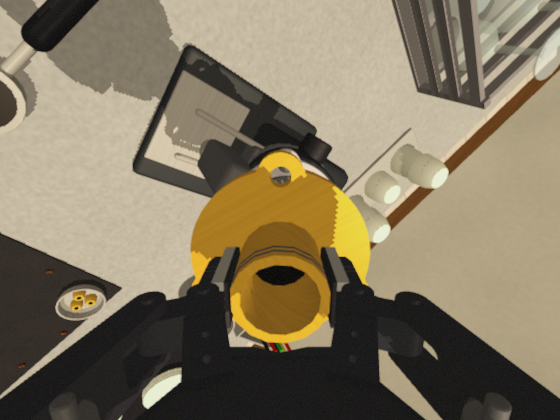

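View pics/s6.png

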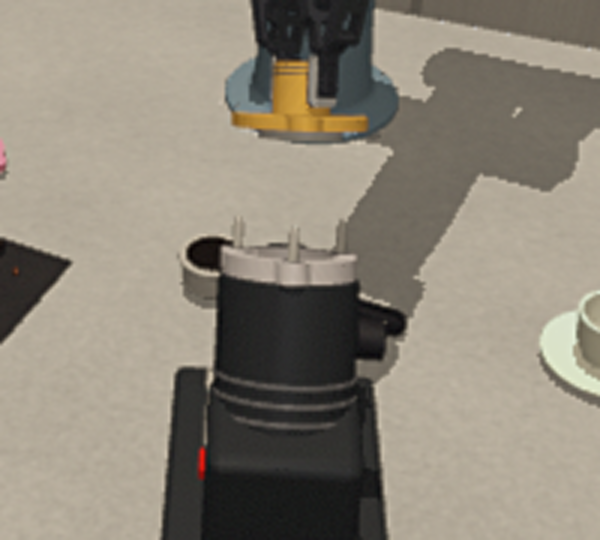

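Stud 1 shows through the near hole, and the carrier is level in the grip. I'll move to just above the stud tips.

```bash
python3 -m jog '[-0.25,-0.35,-0.15,-3,2,20,30, -0.25,-0.35,-0.15,-3,2,20,30, 0,0,0,0,0,10,30, 0,0,0,0,0,0,30, 0,0,0,0,0,0,30]'
python3 lookc.py w7
python3 - <<'E'
from goal import *
import time
ps=[];Rs=[]
st=arm.read_state()
plan(tcp(.045),R,N=1,grip=30)
plan(tcp(.030),R,N=1,grip=30)
z=np.load('pics/w7.npz');im=z['im']
cv2.imwrite('pics/w7c.png',cv2.resize(im[130:260,180:380],None,fx=4,fy=4,interpolation=cv2.INTER_CUBIC))
im,d=snapshot('scene');cv2.imwrite('pics/s7.png',cv2.resize(im[180:280,290:420],None,fx=6,fy=6,interpolation=cv2.INTER_CUBIC))
E
```

```text
clock: 9.7
position: [0.5655, 0.1386, 0.2914]
tcp_rot: [[-0.682, 0.526, 0.509], [0.678, 0.716, 0.168], [-0.276, 0.459, -0.844]]
force: [0.1, 0.8, -4.3]
opening: 0.0424
q [-0.04 -0.28  2.03  0.25  0.86 -1.01] pos [0.5655 0.1386 0.2914] 9.7
dist 6.8 rot [ 0.27  0.47 -0.08] N 1
0.3,0.5,-0.1,4.8,-3.1,3.7,30,
dist 19.6 rot [ 0.27  0.47 -0.08] N 1
0.3,0.5,-0.1,4.9,-3.2,18.7,30,
```

View pics/w7c.png

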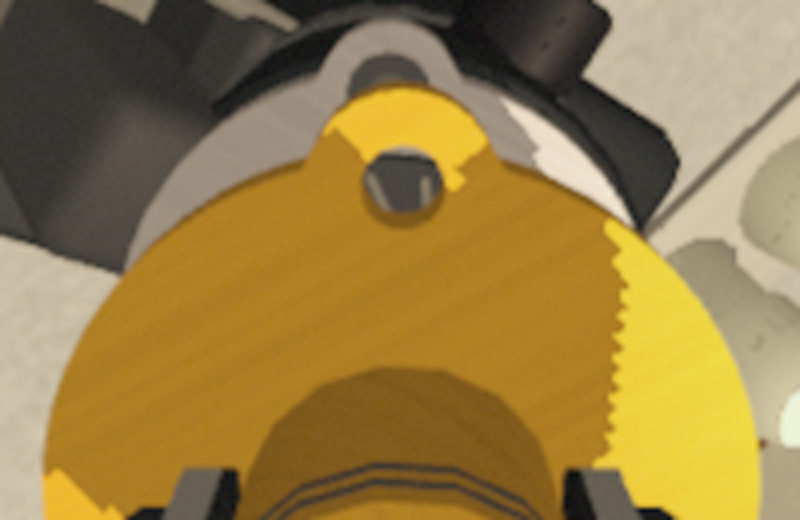

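View pics/s7.png

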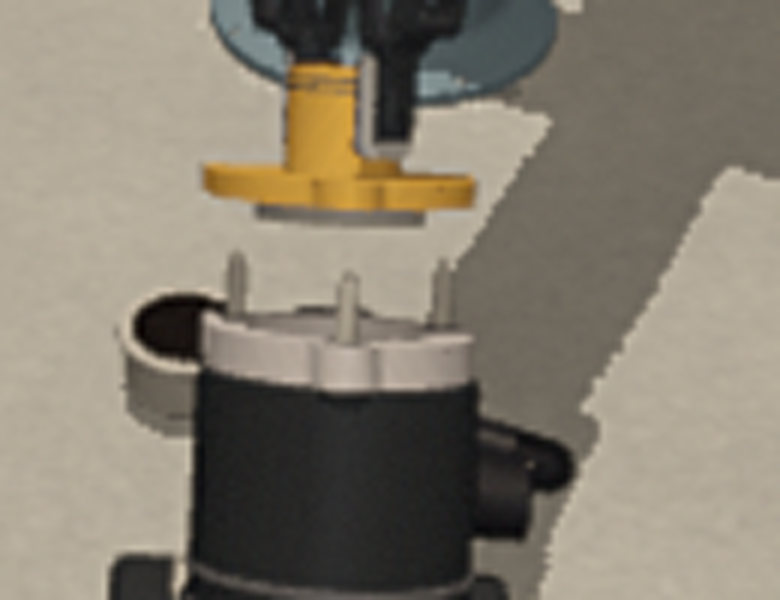

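```bash
cat > avg.py <<'E'
from goal import *
def avg(N=6):
    A=[];B=[];F=[]
    for i in range(N):
        st=arm.read_state();A.append(st['position']);B.append(st['tcp_rot']);F.append(st['force'])
        snapshot('wrist')
    st=arm.read_state()
    print('std mm',(np.std(A,0)*1000).round(2),'first-last',((np.array(A[-1])-A[0])*1000).round(2),'F',np.mean(F,0).round(1),'t',st['clock'])
    return np.mean(A,0),Ro.from_matrix(B).mean().as_matrix()
if __name__=='__main__':
    import sys
    p,Rm=avg()
    d=R.T@(p-tcp(0))*1000
    print('TCP vs seated goal, tool axes mm',d.round(2),'rot err',Ro.from_matrix(Rm.T@R).as_rotvec(degrees=True).round(2))
E
python3 avg.py
```

```text
std mm [0.07 0.09 0.21] first-last [-0.19  0.27 -0.51] F [ 0.1  0.3 -5.4] t 10.1
TCP vs seated goal, tool axes mm [ -4.7    3.34 -48.89] rot err [ 0.31  0.49 -0.06]
```

```bash
cat > ov.py <<'E'
from avg import *
import sys
p,Rm=avg(3);im,d=snapshot('wrist')
st=dict(position=p,tcp_rot=Rm)
x,y,w,h=180,120,200,140;k=4
vis=cv2.resize(im[y:y+h,x:x+w],None,fx=k,fy=k,interpolation=cv2.INTER_CUBIC)
def dr(X,col,r=1):
    for q in (px('wrist',np.atleast_2d(X),st)-[x,y]+.5)*k:cv2.circle(vis,tuple(int(i) for i in q),r,col,-1)
t=np.linspace(0,2*np.pi,150)
ring=lambda cc,r:cc+r*(np.cos(t)[:,None]*C[:,0]+np.sin(t)[:,None]*C[:,1])
dr(ring(c,.05),(0,255,0))
for j in range(3):
    a=2*np.pi*j/3+np.radians(.6);f=c+.046*(np.cos(a)*C[:,0]+np.sin(a)*C[:,1])
    dr(ring(f,.012),(0,255,0));dr(ring(f,.004),(255,0,255))
    dr(ring(f+.02*C[:,2],.004),(255,0,255));dr(ring(f+.026*C[:,2],.002),(0,0,255))
cv2.imwrite(f'pics/{sys.argv[1]}.png',vis)
E
python3 ov.py w8
```

```text
std mm [0.01 0.01 0.1 ] first-last [-0.03  0.02 -0.25] F [ 0.1  0.  -4.7] t 10.25
```

View pics/w8.png

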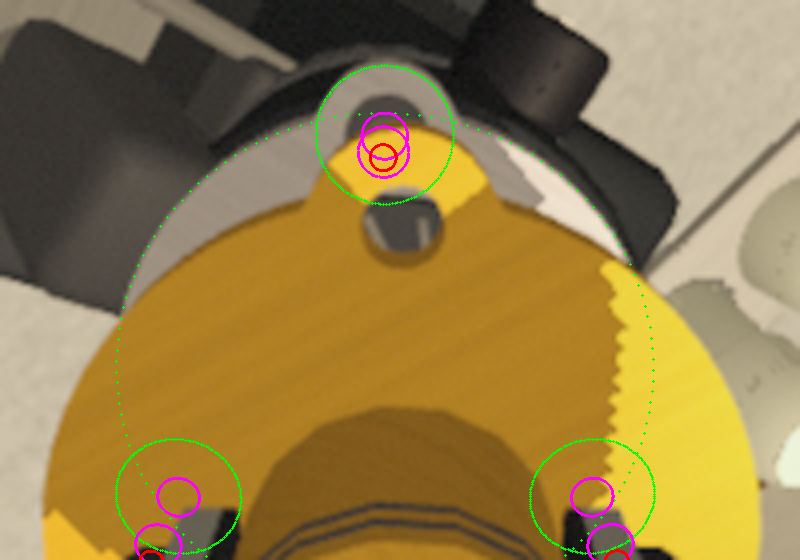

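```bash
python3 -m jog '[0.3,0.5,0,4.7,-3.3,5,30, 0,0,0,0,0,10,30, 0,0,0,0,0,0,30, 0,0,0,0,0,0,30]'
python3 avg.py; python3 ov.py w9
python3 - <<'E'
from h import *
im,d=snapshot('scene');cv2.imwrite('pics/s9.png',cv2.resize(im[180:280,290:420],None,fx=6,fy=6,interpolation=cv2.INTER_CUBIC))
E
```

```text
clock: 10.7
position: [0.5679, 0.1425, 0.2748]
tcp_rot: [[-0.687, 0.528, 0.499], [0.676, 0.717, 0.17], [-0.268, 0.454, -0.849]]
force: [-0.3, -0.4, -5.2]
opening: 0.0425
std mm [0.13 0.04 0.5 ] first-last [ 0.34 -0.11  1.36] F [-0.   0.3 -4.8] t 11.0
TCP vs seated goal, tool axes mm [  0.41  -0.33 -32.97] rot err [-0.04 -0.08 -0.06]
std mm [0.02 0.01 0.03] first-last [-0.04  0.02 -0.07] F [-0.  -0.1 -4.9] t 11.15
```

View pics/w9.png

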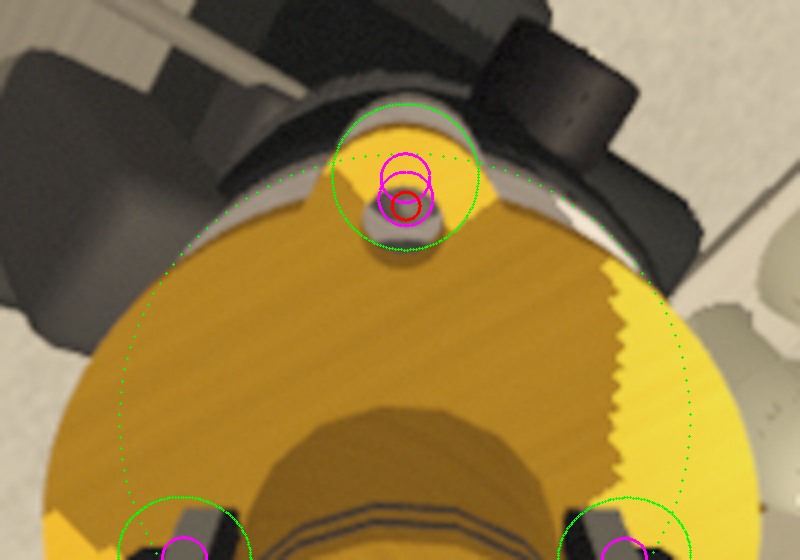

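View pics/s9.png

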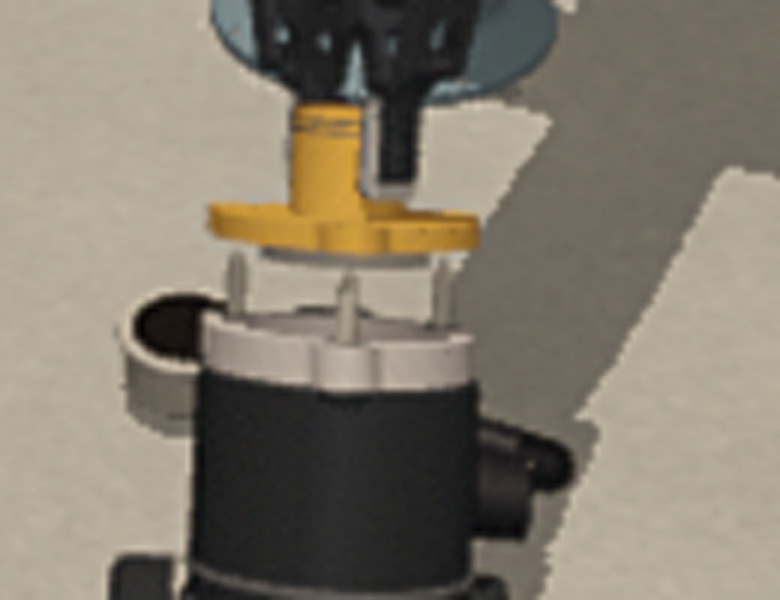

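Run:
```python
from h import *
st=dict(position=np.zeros(3),tcp_rot=np.eye(3));ci=camera_info('wrist')
_,Rc,tc=pts('wrist',np.ones((2,2)),st)
def hit(U,V,z):
    u=U/4+180-.5;v=V/4+120-.5
    r=Rc@np.array([(u-ci['cx'])/ci['fx'],(v-ci['cy'])/ci['fy'],1]);return (tc+r*(z-tc[2])/r[2])*1000
print('tip',hit(405,210,.0236)); print('hole top',hit(403,222,.0066))
z=np.load('pics/w5.npz')
im,d=snapshot('wrist')
cv2.imwrite('pics/w10.png',cv2.resize(im[150:200,250:310],None,fx=12,fy=12,interpolation=cv2.INTER_CUBIC))
```

```text
tip [45.08866265 -0.60733731 23.6       ]
hole top [46.621246   -0.91172459  6.6       ]
```

View pics/w10.png

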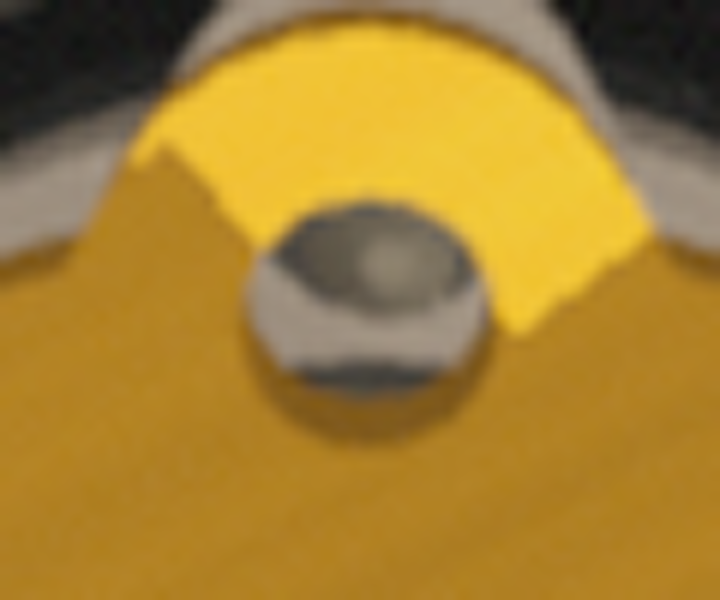

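```bash
cat > sov.py <<'E'
from avg import *
import sys
p,Rm=avg(2);im,d=snapshot('scene')
x,y,w,h=295,195,100,75;k=8
vis=cv2.resize(im[y:y+h,x:x+w],None,fx=k,fy=k,interpolation=cv2.INTER_CUBIC)
def dr(X,col,r=1):
    for q in (px('scene',np.atleast_2d(X))-[x,y]+.5)*k:cv2.circle(vis,tuple(int(i) for i in q),r,col,-1)
t=np.linspace(0,2*np.pi,300)
def outline(cc,A,rot):
    r=np.full_like(t,.05)
    for j in range(3):
        a=(t-rot-2*np.pi*j/3+np.pi)%(2*np.pi)-np.pi
        s=.046*np.sin(a);ok=(abs(s)<.012)&(abs(a)<1)
        r=np.where(ok,np.maximum(r,.046*np.cos(a)+np.sqrt(np.maximum(.012**2-s**2,0))),r)
    return cc+(r*np.cos(t))[:,None]*A[:,0]+(r*np.sin(t))[:,None]*A[:,1]
dr(outline(c,C,np.radians(.6)),(0,255,0))
for j in range(3):
    a=2*np.pi*j/3+np.radians(.6);f=c+.046*(np.cos(a)*C[:,0]+np.sin(a)*C[:,1])
    dr(np.linspace(f,f+.026*C[:,2],15),(0,0,255))
A=Rm.copy()
org=p+Rm@o
dr(outline(org,A,np.radians(.26)),(255,0,255));dr(outline(org-.01*Rm[:,2],A,np.radians(.26)),(255,0,255))
dr(org-.05*Rm[:,2]+.022*(np.cos(t)[:,None]*A[:,0]+np.sin(t)[:,None]*A[:,1]),(255,0,0))
cv2.imwrite(f'pics/{sys.argv[1]}.png',vis)
E
python3 sov.py s10
```

```text
std mm [0.   0.01 0.  ] first-last [-0.    0.02  0.  ] F [ 0.1  0.3 -4.6] t 11.4
```

View pics/s10.png

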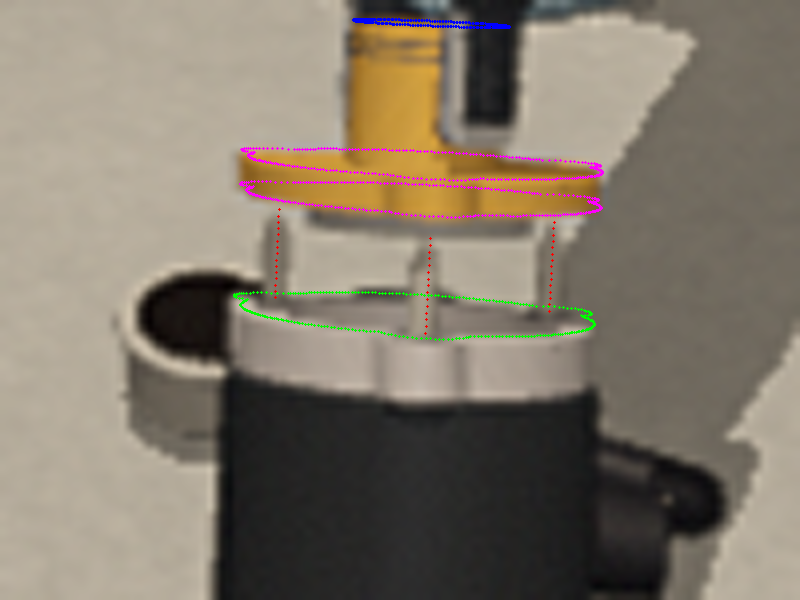

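```bash
python3 -m jog '[0,0,0.5,-0.6,0.5,3,30, 0,0,0,0,0,3,30, 0,0,0,0,0,0,30]'
python3 avg.py
python3 - <<'E'
from h import *
im,d=snapshot('wrist')
a=cv2.resize(im[150:200,250:310],(540,450),interpolation=cv2.INTER_CUBIC)
cv2.imwrite('pics/w11.png',a)
E
```

```text
clock: 11.75
position: [0.5716, 0.1435, 0.2703]
tcp_rot: [[-0.682, 0.534, 0.5], [0.682, 0.711, 0.17], [-0.264, 0.457, -0.849]]
force: [-0.3, -1.1, -4.4]
opening: 0.0424
std mm [0.07 0.02 0.31] first-last [ 0.19 -0.07  0.87] F [-0.3 -0.1 -4.8] t 12.05
TCP vs seated goal, tool axes mm [-1.000e-02 -1.000e-02 -2.681e+01] rot err [-0.06 -0.1  -0.57]
```

View pics/w11.png

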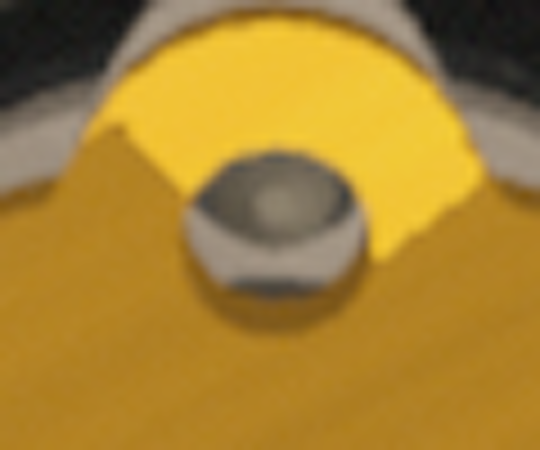

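The stud tip is now centred in the hole, both at about u=280. I'll slide down while watching the force.

```bash
python3 -m jog '[0,0,0,0,0,3,30, 0,0,0,0,0,3,30, 0,0,0,0,0,0,30]'
python3 avg.py
python3 - <<'E'
from h import *
im,d=snapshot('wrist')
a=cv2.resize(im[150:200,250:310],(540,450),interpolation=cv2.INTER_CUBIC)
im,d=snapshot('scene')
b=cv2.resize(im[200:275,295:395],(600,450),interpolation=cv2.INTER_CUBIC)[:,:250+0] if 0 else cv2.resize(im[200:275,295:395],None,fx=6,fy=6,interpolation=cv2.INTER_CUBIC)
cv2.imwrite('pics/w12.png',a);cv2.imwrite('pics/s12.png',b)
E
```

```text
clock: 12.4
position: [0.5746, 0.1445, 0.2652]
tcp_rot: [[-0.682, 0.534, 0.5], [0.682, 0.711, 0.17], [-0.264, 0.457, -0.849]]
force: [0.3, 1.8, -4.9]
opening: 0.0425
std mm [0.09 0.03 0.32] first-last [ 0.23 -0.07  0.91] F [-0.   0.1 -5. ] t 12.7
TCP vs seated goal, tool axes mm [-1.000e-02 -1.000e-02 -2.083e+01] rot err [-0.06 -0.1  -0.56]
```

View pics/w12.png

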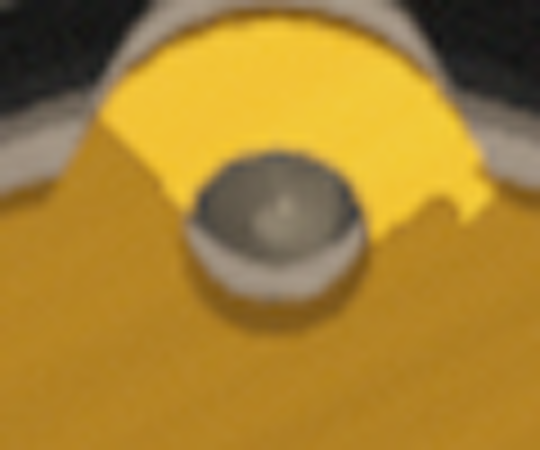

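View pics/s12.png

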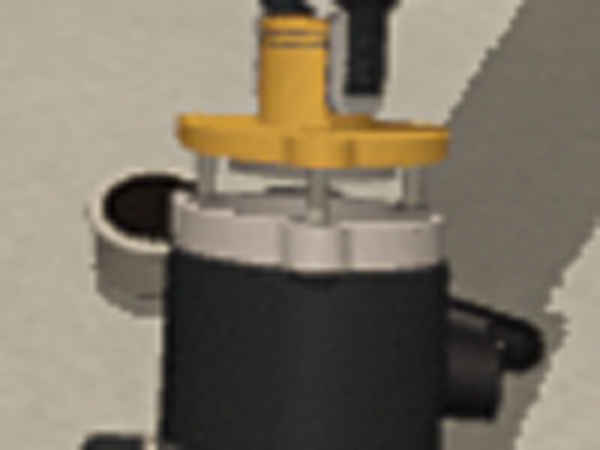

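There's no contact force with the tips in the holes, so I continue.

```bash
python3 -m jog '[0,0,0,0,0,3,30, 0,0,0,0,0,3,30, 0,0,0,0,0,0,30, 0,0,0,0,0,0,30]'
python3 -m jog '[0,0,0,0,0,3,30, 0,0,0,0,0,3,30, 0,0,0,0,0,0,30, 0,0,0,0,0,0,30]'
python3 avg.py
python3 - <<'E'
from h import *
im,d=snapshot('scene')
cv2.imwrite('pics/s13.png',cv2.resize(im[200:275,295:395],None,fx=6,fy=6,interpolation=cv2.INTER_CUBIC))
E
```

```text
clock: 13.2
position: [0.5777, 0.1455, 0.2606]
tcp_rot: [[-0.682, 0.534, 0.5], [0.682, 0.711, 0.17], [-0.265, 0.457, -0.849]]
force: [-1.3, 0.0, -5.1]
opening: 0.0425
clock: 13.6
position: [0.5807, 0.1465, 0.2556]
tcp_rot: [[-0.682, 0.534, 0.5], [0.682, 0.711, 0.17], [-0.265, 0.457, -0.849]]
force: [-0.1, 0.0, -4.9]
opening: 0.0426
std mm [0.04 0.02 0.14] first-last [ 0.1  -0.04  0.41] F [ 0.2 -0.2 -4.5] t 13.9
TCP vs seated goal, tool axes mm [-0.13  0.15 -9.05] rot err [-0.04 -0.08 -0.56]
```

View pics/s13.png

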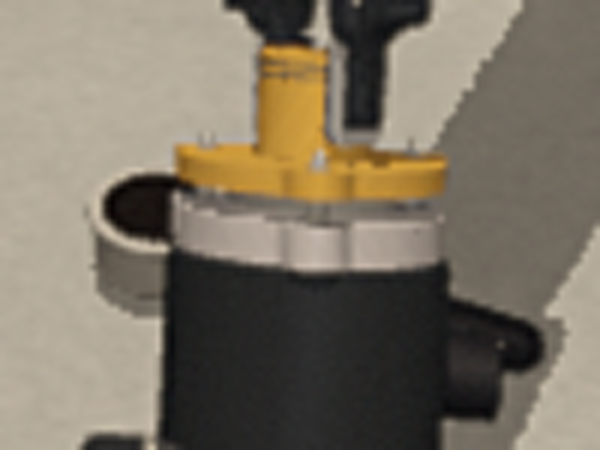

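All three stud tips now show above the flange, near (205,138), (318,157) and (410,147) in the crop, with about 9 mm to go.

```bash
python3 -m jog '[0,0,0,0,0,3,30, 0,0,0,0,0,3,30, 0,0,0,0,0,0,30, 0,0,0,0,0,0,30]'
python3 -m jog '[0,0,0,0,0,1,30, 0,0,0,0,0,0,30, 0,0,0,0,0,0.5,30, 0,0,0,0,0,0,30]'
python3 avg.py
```

```text
clock: 14.35
position: [0.5837, 0.1475, 0.2504]
tcp_rot: [[-0.682, 0.534, 0.5], [0.682, 0.711, 0.17], [-0.265, 0.457, -0.849]]
force: [-0.3, 0.4, -4.5]
opening: 0.0425
clock: 14.75
position: [0.5845, 0.1477, 0.2494]
tcp_rot: [[-0.682, 0.534, 0.501], [0.682, 0.711, 0.17], [-0.265, 0.457, -0.849]]
force: [0.5, -0.4, -4.4]
opening: 0.0422
std mm [0.   0.01 0.03] first-last [0.   0.01 0.06] F [ 0.4 -0.1 -4.6] t 15.05
TCP vs seated goal, tool axes mm [-0.11  0.12 -1.55] rot err [-0.04 -0.08 -0.56]
```

```bash
python3 -m jog '[0,0,0,0,0,0.8,30, 0,0,0,0,0,0,30]'
python3 -m jog '[0,0,0,0,0,0.5,30, 0,0,0,0,0,0,30]'
python3 -m jog '[0,0,0,0,0,0.5,30, 0,0,0,0,0,0,30]'
python3 -m jog '[0,0,0,0,0,0.5,30, 0,0,0,0,0,0,30]'
python3 avg.py
```

```text
clock: 15.25
position: [0.5849, 0.1479, 0.2487]
tcp_rot: [[-0.682, 0.534, 0.501], [0.682, 0.711, 0.17], [-0.265, 0.457, -0.849]]
force: [-0.7, -0.2, -4.4]
opening: 0.0426
clock: 15.45
position: [0.5852, 0.148, 0.2482]
tcp_rot: [[-0.682, 0.534, 0.501], [0.682, 0.711, 0.17], [-0.265, 0.457, -0.849]]
force: [-1.0, -0.2, -5.1]
opening: 0.0424
clock: 15.65
position: [0.5855, 0.148, 0.2479]
tcp_rot: [[-0.682, 0.534, 0.501], [0.682, 0.711, 0.17], [-0.265, 0.457, -0.849]]
force: [0.6, -1.2, -5.0]
opening: 0.0428
clock: 15.85
position: [0.5855, 0.1481, 0.2477]
tcp_rot: [[-0.682, 0.534, 0.5], [0.682, 0.712, 0.17], [-0.265, 0.457, -0.849]]
force: [-3.9, -0.5, -2.8]
opening: 0.0427
std mm [0.01 0.02 0.01] first-last [0.02 0.03 0.  ] F [-4.9 -0.8 -1.9] t 16.15
TCP vs seated goal, tool axes mm [-0.    0.14  0.52] rot err [-0.05 -0.1  -0.55]
```

Contact has begun along the face normal at about 5 N. A little more pressing should seat it.

```bash
python3 -m jog '[0,0,0,0,0,0.5,30, 0,0,0,0,0,0,30]'
python3 -m jog '[0,0,0,0,0,0.5,30, 0,0,0,0,0,0,30]'
python3 avg.py; python3 lookc.py w14
python3 - <<'E'
from h import *
im,d=snapshot('scene')
cv2.imwrite('pics/s14.png',cv2.resize(im[200:275,295:395],None,fx=6,fy=6,interpolation=cv2.INTER_CUBIC))
E
```

```text
clock: 16.35
position: [0.5856, 0.1482, 0.2476]
tcp_rot: [[-0.682, 0.533, 0.5], [0.681, 0.712, 0.17], [-0.265, 0.457, -0.849]]
force: [-11.7, -2.6, 0.9]
opening: 0.0425
clock: 16.55
position: [0.5855, 0.1483, 0.2476]
tcp_rot: [[-0.683, 0.534, 0.499], [0.681, 0.712, 0.17], [-0.265, 0.457, -0.849]]
force: [-17.0, -4.6, 5.4]
opening: 0.0426
std mm [0.01 0.   0.03] first-last [ 0.03 -0.    0.07] F [-16.6  -4.1   5.6] t 16.85
TCP vs seated goal, tool axes mm [0.08 0.15 0.65] rot err [-0.09 -0.14 -0.52]
q [-0.02 -0.17  2.02  0.26  0.77 -1.01] pos [0.5855 0.1482 0.2476] 16.85
```

View pics/s14.png

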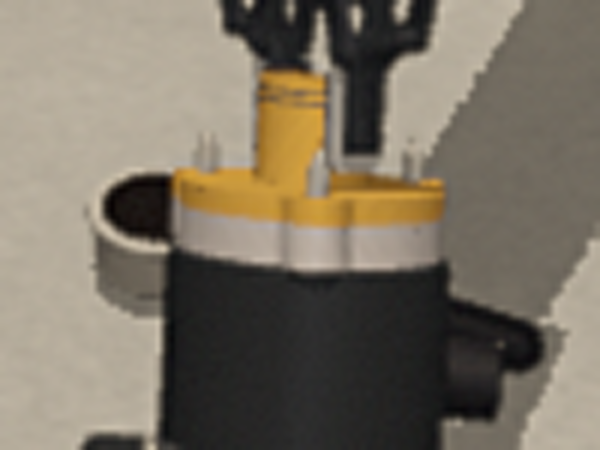

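View pics/w14.png

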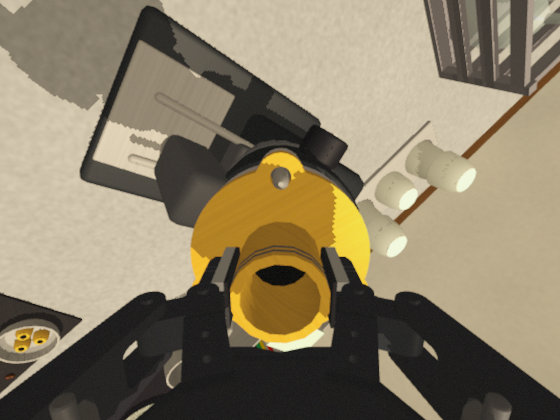

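The flange is flush in the scene picture, and the press force is along the normal, about 20 N above the carrier's weight. I'll ease the press, release and retract along the axis.

```bash
python3 -m jog '[0,0,0,0,0,-0.7,30, 0,0,0,0,0,0,44, 0,0,0,0,0,0,48, 0,0,0,0,0,0,54, 0,0,0,0,0,0,60, 0,0,0,0,0,0,60]' 20
python3 lookc.py w15
```

```text
clock: 17.55
position: [0.5864, 0.1482, 0.248]
tcp_rot: [[-0.681, 0.533, 0.502], [0.682, 0.711, 0.17], [-0.266, 0.458, -0.848]]
force: [-0.1, 0.2, -0.2]
opening: 0.0601
q [-0.02 -0.17  2.02  0.26  0.77 -1.01] pos [0.5864 0.1482 0.248 ] 17.55
```

View pics/w15.png

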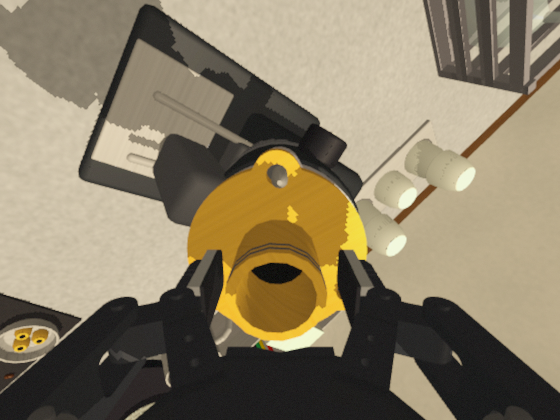

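Released with zero force, and the carrier settled about a millimetre within the stud play. Retracting now.

```bash
python3 -m jog '[0,0,0,0,0,-6,60, 0,0,0,0,0,-15,60, 0,0,0,0,0,-20,60, 0,0,0,0,0,-30,60, 0,0,0,0,0,-35,60, 0,0,0,0,0,0,60, 0,0,0,0,0,0,60]'
python3 lookc.py w16
python3 - <<'E'
from h import *
z=np.load('pics/w16.npz');st=dict(position=z['pos'],tcp_rot=z['R']);im,d=z['im'],z['d']
P,_,_=pts('wrist',d,st)
hsv=cv2.cvtColor(im,cv2.COLOR_BGR2HSV);n=np.array([-.5021,-.1699,.848]);c=np.array([.5932,.1502,.2337])
H=(P-c)@n
m=(d>0)&(hsv[...,1]>100)&(hsv[...,2]>80)&(hsv[...,0]>12)&(hsv[...,0]<40)&(abs(H-.010)<.004)&(np.linalg.norm(P-c,axis=-1)<.065)
Q=P[m];k=Q.mean(0);nf=np.linalg.svd(Q-k)[2][2];nf*=np.sign(nf[2])
print('flange top',m.sum(),'height mm',(H[m].mean()*1000).round(2),'std',(H[m].std()*1000).round(2),'n',nf.round(4),'angle to face',np.degrees(np.arccos(nf@n/np.linalg.norm(n))).round(2))
cv2.imwrite('pics/w16c.png',cv2.resize(im[110:270,190:390],None,fx=4,fy=3.7,interpolation=cv2.INTER_CUBIC))
im,d=snapshot('scene');cv2.imwrite('pics/s16.png',im)
cv2.imwrite('pics/s16c.png',cv2.resize(im[200:275,295:395],None,fx=6,fy=6,interpolation=cv2.INTER_CUBIC))
im,d=snapshot('top');cv2.imwrite('pics/t16.png',im)
E
```

```text
clock: 18.3
position: [0.5328, 0.13, 0.3386]
tcp_rot: [[-0.681, 0.532, 0.503], [0.682, 0.711, 0.17], [-0.267, 0.459, -0.847]]
force: [-0.7, 0.2, 0.1]
opening: 0.0601
q [-0.06 -0.4   2.04  0.24  0.99 -1.  ] pos [0.5328 0.13   0.3386] 18.3
flange top 6668 height mm 10.01 std 0.73 n [-0.5021 -0.1695  0.8481] angle to face 0.02
```

View pics/w16c.png

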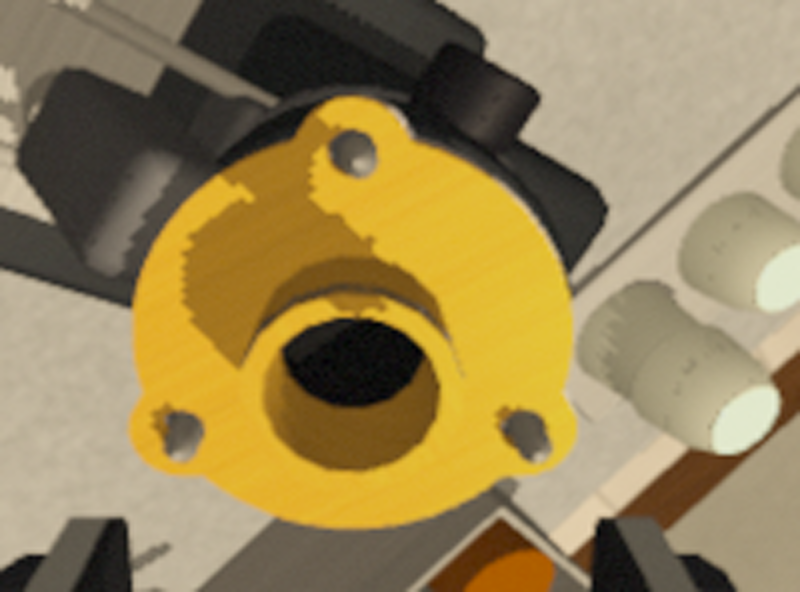

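View pics/s16c.png

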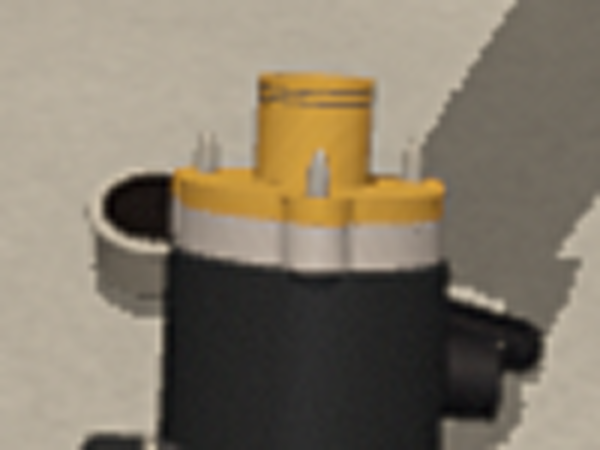

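View pics/s16.png

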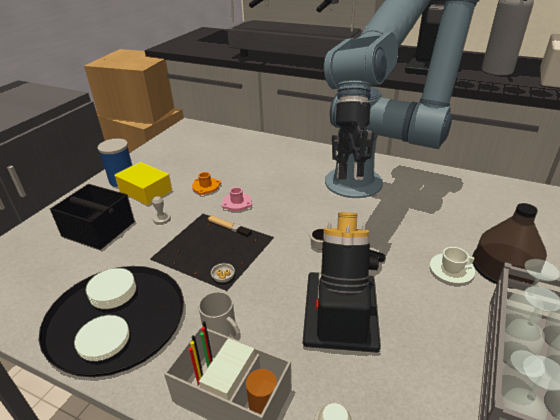

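The pictures show the carrier flush with all three studs through its holes, near (353,152), (182,433) and (525,437) in the wrist crop. The flange top is 10.0 mm above the face at an angle of 0.02°. The other things are where they were, and the arm is clear, so I'm handing in.

```bash
python3 -c "
from workcell import workorder
print(workorder.job_done())"
```

```text
the job is handed in; nothing more can be done
None
```

The burr carrier is seated on the chamber's three studs, with its flange flush on the face. I let go of it, backed the gripper about 10 cm away, and handed the job in at about 18.5 s. No verdict was reported.

I gripped the brass-coloured carrier on the mat by its collar; the pink and orange look-alikes stayed untouched. I lined its holes up with the studs and slid it down. Contact came only at the end, and I pressed with about 20 N to seat it.

**Last checks**
- **Fit:** after release the flange top measured 10.0 mm above the face at 0.02° to it, and all three studs showed through the holes.
- **Release:** the force read about zero, and the carrier shifted about 1 mm within the play on the studs as I let go.
- **Other things:** by eye, they were where they had been in the scene picture; I didn't measure them.

**Disagreements**
- **Stud angle:** before insertion the spotter's stud points put it about 3° off my outline fit. I went mostly with the fit and turned it 0.5° after seeing the stud tip in the hole.
- **Scene camera:** it suggested a sideways offset of about 1–3 mm, but no contact force appeared on the way down.
- **Arm pose:** readings taken right after a move were up to 10 mm off the settled pose, so I used settled averages to position the carrier for insertion.

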